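# Load the shaker, pin its tension wheel and start it

### The arm

A 6-joint arm with a two-finger parallel gripper is mounted at the origin on the work surface. World frame = base frame: x ahead of the robot, y to its left, z up, the work surface at z = 0. Lengths are in m, angles in rad, forces in N, time in s.
With the tool pointing down it reaches from about 0.35 to 0.775 m from the base axis. Payload 5.5 kg.
Tool frame: the origin (TCP) lies on the centre line of the jaws, within the pads' length; the fingertips stand 11 mm ahead of it and the grasp point (between the pads) lies 8 mm behind it (env.tip_reach is the distance from the TCP to the fingertips, in m); z points along the fingers, x is the direction in which the jaws open and shut, and the axes are right-handed (so a half turn about z gives the same grasp; the last joint's range is limited). The gripper opens to 85 mm and grips with 20 to 120 N. Pads are 22 mm wide; open, the fingers measure 114 mm over their backs; the gripper's body (76 mm by 85 mm) begins 54 mm behind the grasp point. The pads swing forward as they close: fully open they stand 13 mm farther back than shut.
Start: joints at [0.976, 0.313, 0.046, 1.304, 0, 1.431], TCP at [0.253, 0.517, 0.242] pointing down, gripper open.
Joint ranges: [-2.76, 2.76], [-0.86, 1.69], [-1.03, 1.26], [-2.2, 2.34], [-1.47, 1.5], [-3.14, 3.14]. Speed limits (rad/s): [2.57, 2.57, 3.14, 3.14, 3.14, 3.14].

### API

Orientations are given as a unit quaternion [w, x, y, z].
In Python, from workcell import env gives the robot as it stands.
- The arm moves only by the tool carry_out, never from a script. Its argument "moves" is one flat list of numbers, 7 for each row, row after row: the gripper command: -1 is shut, 1 is fully open, values between are in proportion, then the shift along the tool's x, y, z in m, then the turn, a rotation vector about the tool's x, y, z in degrees. A call has exactly 5 rows; each row shifts and turns the pose as measured when the row begins, along the tool's axes as they then stand; what a row does not reach is not made up. A row lasts 1/8 s, in which the tool goes at most 62.5 mm and 10.7 degrees, less where a joint would pass 70% of its speed; a pose out of reach is approached as far as the arm can. A call is refused whole if a number of a shift passes 0.0625 or a number of a turn 10.7, either way. A call with a gripper value outside its range is refused whole. The fingers move at their own pace and stop on an object; "squeeze" is the grip in N (left out, the last holds). Time passes only in rows, so rows that do not move let the fingers close, or fill a call up. It gives the time, the measured TCP pose, the force and the opening at its end, in the units of the state.
- env.get_state(): the state, without advancing time (a new reading comes with each control period).
- env.read_camera(name): name is "scene" or "side" or "wrist"; returns the picture (384x512x3 uint8, red, green, blue); there is no depth.
- env.calibration(name): a dict with "camera_matrix" (3x3 intrinsics, pixels), "rvec" (rotation vector, rad) and "tvec" (3), from world to camera coordinates, as OpenCV has them; the wrist camera has in their place "hand_eye" (4x4, takes a point from camera to tool coordinates, whose origin is the TCP and whose axes are the tool frame's). Camera axes: x right, y down, z forward; pixel columns grow to the right and rows downward; lengths in m; the calibration is good to about 2 mm. A picture is of the moment at which its call begins: read the wrist's pose just before it. calibration takes no time and is no camera call.
- env.hand_in(): hands the job in, once; it reports no verdict.
The state is a dict: "clock": time; "joint_pos": joint angles; "qvel": joint speeds; "tau": joint torques, N m; "tcp_pos": TCP position; "orientation": TCP orientation; "wrist_force": force on the tool from outside, world axes, zero at the start; "ft_torque": the same for the moment, N m; "finger_gap": finger opening in m.
Only numpy, scipy, OpenCV 4.12 (cv2) and the standard library are available. Lean on these libraries where they do the work, as an engineer would, in place of code of your own. Each camera call takes 0.05 s, during which the arm holds its last target. There are 200 camera calls.

### The job

Get the bench shaker ready and running: stand every squat sample jar from the bench upright inside the rails of its platform; and take the locking pin from its parking hole, turn the sprung tension wheel with it and, still holding the wheel against its spring, drop the pin fully home in the lock hole so that the wheel's lug stays caught behind it. When all jars are loaded and the wheel is pinned, pick up the code reader, hold its beam steady on the barcode label from about 10 cm for a good second and lay it back flat in the middle of its mat, and then press the round start key firmly but without pounding it; leave the square stop key and the other bench items alone.

Things in the scene. Friction and masses are not known exactly. Their poses are not given: they have to be found in the camera images.
- jar0: Squat clear sample jar with a black screw cap, 44 mm diameter, 60 mm tall, about 0.13 kg; origin at the centre of its underside, z up its axis. Three to five jars are present; the absent ones read None from the start.
- jar1: Squat clear sample jar with a black screw cap, 44 mm diameter, 60 mm tall, about 0.13 kg; origin at the centre of its underside, z up its axis. Three to five jars are present; the absent ones read None from the start.
- jar2: Squat clear sample jar with a black screw cap, 44 mm diameter, 60 mm tall, about 0.13 kg; origin at the centre of its underside, z up its axis. Three to five jars are present; the absent ones read None from the start.
- jar3: Squat clear sample jar with a black screw cap, 44 mm diameter, 60 mm tall, about 0.13 kg; origin at the centre of its underside, z up its axis. Three to five jars are present; the absent ones read None from the start.
- jar4: Squat clear sample jar with a black screw cap, 44 mm diameter, 60 mm tall, about 0.13 kg; origin at the centre of its underside, z up its axis. Three to five jars are present; the absent ones read None from the start.
- lock_pin: Steel locking pin: round shank 12 mm diameter, 52 mm long, its foot chamfered 3 mm, under a black square grip head 24 x 24 mm and 34 mm tall (whole pin 86 mm). Origin at the centre of the foot, z up the pin, x and y square to the flats of the head. It starts upright in a parking hole of the steel deck, 25 mm deep, so it must be lifted 30 mm to come free. About 0.06 kg.
- shaker: The white shaker, fixed to the bench, 280 (x) x 360 (y) x 60 mm base; origin at the centre of its underside, z up. On the base: the aluminium platform at its left (+y) half, the steel tensioner deck at its right (-y) half, the key panel along the front (-x) of the platform.
- platform (a point): Centre of the platform's floor, 70 mm above the bench; axes as the shaker's. The floor inside the rails is 190 mm (x) by 160 mm (y); the rails are 10 mm thick and stand 24 mm above the floor.
- wheel_axis (a point): Point on the tension wheel's upright axis at the deck's surface, 85 mm above the bench; axes as the shaker's. The wheel is a dark steel disc of 42 mm radius with one straight lug 14 mm wide, reaching 84 mm from the axis; disc and lug lie 4 to 18 mm above the deck. With the wheel at rest the lug points 150 deg anticlockwise (from above) from the shaker's +x. The disc's low brass hub, 12 mm radius, ends 26 mm above the deck.
- tension_wheel (a joint): Wheel angle (rad): 0 at rest, where a spring holds it, growing anticlockwise seen from above, stop at 1.3. The spring torque is 0.09 N m at rest and 0.22 N m at 0.9 rad (about 3 N at the lug, 70 mm out); it springs back when let go. With the lug caught behind the pin in the lock hole it reads 0.83 to 0.9 (the pin leans a little).
- lock_hole (a point): Centre of the mouth of the lock hole, flush with the deck, 70 mm from the wheel's axis, 190 deg anticlockwise from the shaker's +x; axes as the shaker's. 15 mm diameter, 25 mm deep, its floor flat. The lug's clockwise (trailing) flank must be anticlockwise beyond the hole before the pin can enter with the lug behind it: a pin pushing that flank with its shank does this when it stands over the hole.
- start_key_top (a point): Centre of the top of the round start key, a white disc 26 mm diameter, 3 mm proud of the grey panel that fronts the platform; its top is 64 mm above the bench. Axes as the shaker's. It faces up, gives only 1.5 mm, and registers a press of at least 4 N kept for 0.1 s; do not exceed 40 N.
- stop_key_top (a point): Centre of the top of the square stop key, 24 x 24 mm, same height and make, 100 mm to the left (+y) of the start key; not to be pressed.
- start_key: The moving cap of the round start key; origin 3 mm under its top.
- stop_key: The moving cap of the square stop key; origin 3 mm under its top.
- reader: Hand-held code reader lying flat on its mat, 138 mm long along its x: a grey handle 110 mm long, 28 mm wide, 30 mm tall (from 67 mm behind to 43 mm ahead of the origin) and at the +x end a black head 44 mm wide, 34 mm tall, reaching 72 mm ahead of the origin. Origin on its underside, z up. About 0.15 kg. Its beam is always on and unseen.
- beam (a point): The reader's window: the point where the beam leaves, 72 mm ahead of the reader's origin and 18 mm above its underside. Its z axis is the beam, which points 45 deg down and ahead (the reader's +x and -z equally) when the reader lies level; y is the reader's y.
- label (a point): Centre of the flat barcode label (36 x 34 mm, black bars on paper) that faces up on the grey panel midway between the two keys, 62 mm above the bench; axes as the shaker's. It is read when the beam stays within 15 mm of its centre, across the beam, from 50 to 160 mm away, for 1 s.
- reader_mat: The reader's cork mat, fixed, 180 x 100 x 3 mm; origin at the centre of its underside, at the bench to the right of the shaker.
- beaker: Not part of the job: leave where it is. Open glass beaker, 60 mm diameter, 80 mm tall; origin at the centre of its underside.
- dropper_bottle: Not part of the job: leave where it is. Amber bottle with a white cap, 50 mm diameter, 98 mm tall; origin at the centre of its underside.
- tip_box: Not part of the job: leave where it is. Grey pipette-tip box with a clear lid, 50 x 50 x 48 mm; origin at the centre of its underside.
Things that resemble listed ones, but are neither listed nor needed, are in the scene too. Leave any pink or red look-alike of the lock_pin alone.

How it is judged:
On the way, in this order (a step that is already met when the one before it is completed fails the run):
1. every jar stands on the platform and the pin holds the turned wheel (x of jar0 in the frame of platform between -0.09 and 0.09 m and y of jar0 in the frame of platform between -0.075 and 0.075 m and z of jar0 in the frame of platform between -0.006 and 0.006 m and angle between each of jar0, jar1, jar2, jar3, jar4's own z axis and vertical below 0.12 rad and linear speed of each of jar0, jar1, jar2, jar3, jar4 below 0.03 m/s and x of jar1 in the frame of platform between -0.09 and 0.09 m and y of jar1 in the frame of platform between -0.075 and 0.075 m and z of jar1 in the frame of platform between -0.006 and 0.006 m and x of jar2 in the frame of platform between -0.09 and 0.09 m and y of jar2 in the frame of platform between -0.075 and 0.075 m and z of jar2 in the frame of platform between -0.006 and 0.006 m and x of jar3 in the frame of platform between -0.09 and 0.09 m and y of jar3 in the frame of platform between -0.075 and 0.075 m and z of jar3 in the frame of platform between -0.006 and 0.006 m and x of jar4 in the frame of platform between -0.09 and 0.09 m and y of jar4 in the frame of platform between -0.075 and 0.075 m and z of jar4 in the frame of platform between -0.006 and 0.006 m and horizontal distance between lock_pin and lock_hole below 0.006 m and z of lock_pin in the frame of lock_hole below -0.019 m and angle between lock_pin's own z axis and vertical below 0.25 rad and value of joint tension_wheel above 0.75 rad), for 0.3 s.
2. the reader's beam is held on the barcode label (x of label in the frame of beam between -0.015 and 0.015 m and y of label in the frame of beam between -0.015 and 0.015 m and z of label in the frame of beam between 0.05 and 0.16 m), for 1 s.
3. the reader lies on its mat and the start key is pressed with at least 4 N (horizontal distance between reader and reader_mat below 0.05 m and height (world z) of reader below 0.01 m and angle between reader's own z axis and vertical below 0.15 rad and contact force between start_key and anything else above 4 N), for 0.1 s.
At the end, for the whole second after the job is handed in: Every jar stands upright (within 0.12 rad), still, on the platform inside the rails; the pin is at least 19 mm deep in the lock hole, the wheel held beyond 0.75 rad; the reader lies flat within 50 mm of the middle of its mat (all of step 1 and horizontal distance between reader and reader_mat below 0.05 m and height (world z) of reader below 0.01 m and angle between reader's own z axis and vertical below 0.15 rad); the robot touches nothing.
It fails at once if the start key is pressed while the wheel is not turned and held (contact force between start_key and anything else above 4 N and value of joint tension_wheel below 0.75 rad).
It fails at once if the start key is pounded with more than 40 N (contact force between start_key and anything else above 40 N).
It fails at once if the stop key is pressed (contact force between stop_key and anything else above 3 N).
It fails at once if a bystander is moved more than 5 cm or tipped over (distance of any of beaker, dropper_bottle, tip_box from where it was at the start of the episode above 0.05 m or angle between any of beaker, dropper_bottle, tip_box's own z axis and vertical above 0.5 rad).
Of jar0, jar1, jar2, jar3, jar4 only 3 to 5 are there at a start; the rules pass over those that are not, and their reading is None.
At some moment in a run one of jar0, jar1, jar2, jar3, jar4 may be knocked a few centimetres aside while the robot is not near it.
It also fails if it takes over 210 s, if anything falls off the work surface, if the arm or the gripper's body presses on something with over 40 N, if the wrist force passes 120 N, or if a joint passes its speed limit or range.

## Working session

There is one attempt and no reset: what is moved stays moved. The work goes in short steps, Python scripts to look and compute and a tool call to move; the robot and the scene stay as the last step left them, time stands still between calls to the robot, and variables do not carry over. Pictures are saved under pics/ and viewed, about 12 in all and at most 16, crops included, and the job is handed in when it is done.

Besides the shell and the picture viewer there is one more tool, called as a command line: name --argument value ..., lists and objects as JSON in quotes. carry_out: Moves the arm, as the interface text tells. Its arguments: {"type":"object","properties":{"moves":{"type":"array"},"squeeze":{"type":"number"}},"required":["moves"]}

```bash
ls; mkdir -p pics; cat > h.py <<'E'
import numpy as np, cv2
from workcell import env
from scipy.spatial.transform import Rotation as R
def snap(n,f,crop=None,s=1):
    im=env.read_camera(n); cv2.imwrite('pics/raw_'+f,im[:,:,::-1])
    o=im[:,:,::-1]
    if crop: o=o[crop[1]:crop[3],crop[0]:crop[2]]
    cv2.imwrite('pics/'+f,cv2.resize(o,None,fx=s,fy=s,interpolation=cv2.INTER_CUBIC)); return im
def tcp():
    s=env.get_state(); q=s['orientation']
    T=np.eye(4); T[:3,:3]=R.from_quat([q[1],q[2],q[3],q[0]]).as_matrix(); T[:3,3]=s['tcp_pos']; return T
def ray(n,uv,T=None):
    c=env.calibration(n); K=np.array(c['camera_matrix'])
    d=np.linalg.inv(K)@np.array([uv[0],uv[1],1.])
    if 'hand_eye' in c:
        M=(tcp() if T is None else T)@np.array(c['hand_eye']); return M[:3,3],M[:3,:3]@d
    Rm=cv2.Rodrigues(np.array(c['rvec'],float))[0]; t=np.array(c['tvec'],float).ravel()
    return -Rm.T@t, Rm.T@d
def plane(n,uv,z,T=None):
    o,d=ray(n,uv,T); return o+d*(z-o[2])/d[2]
def proj(n,P,T=None):
    c=env.calibration(n); K=np.array(c['camera_matrix'],float); P=np.atleast_2d(P).astype(float)
    if 'hand_eye' in c:
        M=np.linalg.inv((tcp() if T is None else T)@np.array(c['hand_eye'])); p=P@M[:3,:3].T+M[:3,3]
    else: p=P@cv2.Rodrigues(np.array(c['rvec'],float))[0].T+np.array(c['tvec'],float).ravel()
    p=p@K.T; return p[:,:2]/p[:,2:]
E
python3 - <<'E'
from h import *
a=snap('scene','a.png'); b=snap('side','b.png')
cv2.imwrite('pics/ab.png',cv2.resize(a[:,:,::-1],(800,600),interpolation=cv2.INTER_CUBIC))
cv2.imwrite('pics/bb.png',cv2.resize(b[:,:,::-1],(800,600),interpolation=cv2.INTER_CUBIC))
print(env.get_state(), env.tip_reach)
for n in('scene','side','wrist'): print(n,env.calibration(n))
E
```

```text
pics
{'clock': 0.1, 'joint_pos': array([9.76410285e-01, 3.13940521e-01, 4.51061761e-02, 1.30364200e+00,
       1.41434884e-05, 1.43120876e+00]), 'qvel': array([-0.00124434, -0.00120571,  0.00372707, -0.00095652,  0.00038605,
       -0.00164587]), 'tau': array([ 3.97467142e-03, -4.81721985e+01,  2.99245030e+01,  1.26852936e-02,
       -7.47859553e-05,  1.35225143e-06]), 'tcp_pos': array([0.25233198, 0.51617702, 0.24149495]), 'orientation': array([ 3.34841432e-04,  8.48316060e-01,  5.29489525e-01, -7.70418540e-04]), 'wrist_force': array([0.52797142, 1.29112981, 0.61800758]), 'ft_torque': array([ 0.03372317, -0.03503864, -0.05870066]), 'finger_gap': 0.08540445896847705} 0.011
scene {'camera_matrix': array([[398.23946965,   0.        , 254.48218394],
       [  0.        , 398.23946965, 185.87958602],
       [  0.        ,   0.        ,   1.        ]]), 'rvec': array([ 2.22715666,  0.95336102, -0.35893509]), 'tvec': array([-0.37646493, -0.26193125,  1.42315217])}
side {'camera_matrix': array([[369.1012313 ,   0.        , 256.00667187],
       [  0.        , 369.1012313 , 193.83660514],
       [  0.        ,   0.        ,   1.        ]]), 'rvec': array([ 2.42612329, -0.53281129,  0.19819239]), 'tvec': array([-0.52444441,  0.20908745,  0.84626204])}
wrist {'camera_matrix': array([[326.19623071,   0.        , 257.57419838],
       [  0.        , 326.19623071, 190.75996142],
       [  0.        ,   0.        ,   1.        ]]), 'hand_eye': array([[ 9.99999542e-01,  4.50020777e-04,  8.45073800e-04,
        -5.85881143e-04],
       [-6.65119790e-04,  9.61422265e-01,  2.75075965e-01,
        -6.96453897e-02],
       [-6.88682867e-04, -2.75076401e-01,  9.61422123e-01,
        -1.30953069e-01],
       [ 0.00000000e+00,  0.00000000e+00,  0.00000000e+00,
         1.00000000e+00]])}
```

View pics/ab.png

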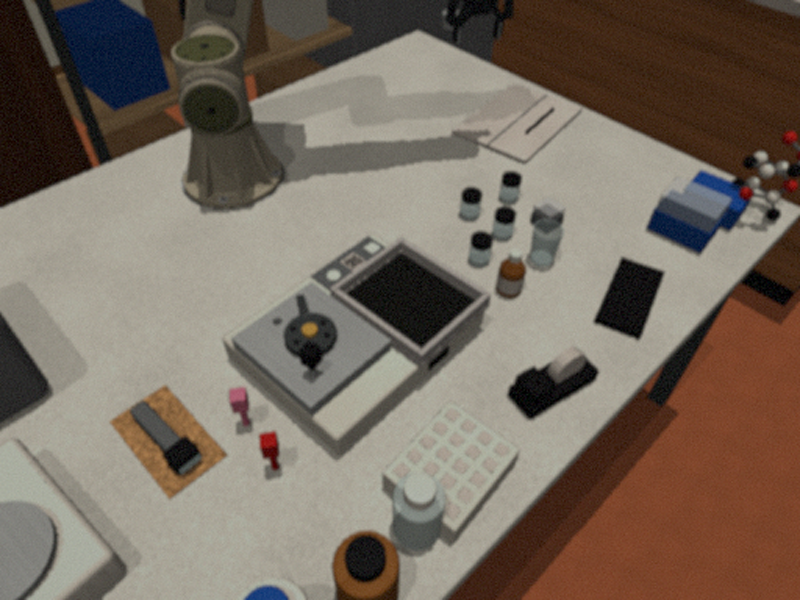

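View pics/bb.png

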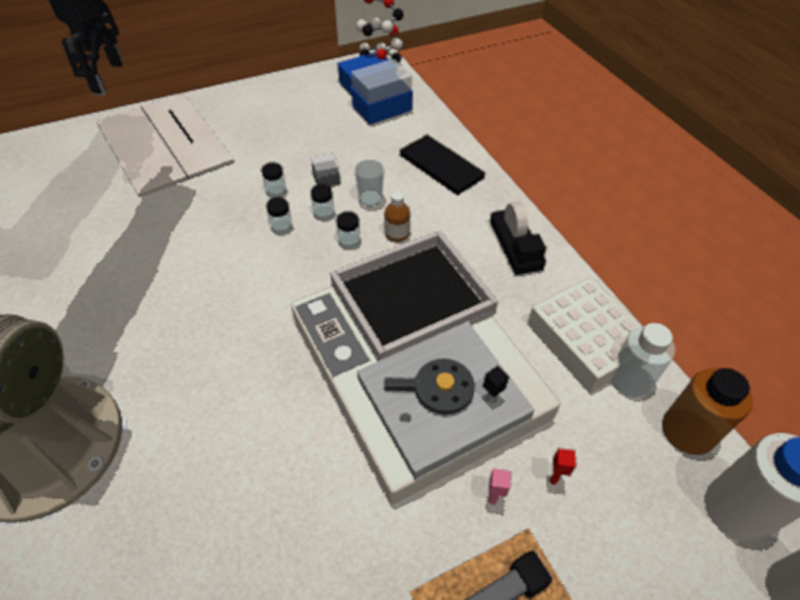

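Four jars, with caps in side view (800 px scale) at (272,172), (278,207), (321,193), (347,222). The pin head is at (495,378), hub (445,381), lock hole (405,417), start key (343,353) and stop key (318,307). The reader is on the cork at the bottom.

```bash
python3 - <<'E'
from h import *
np.set_printoptions(precision=4,suppress=True)
S=dict(start=((343,352),.064),stop=((317,307),.064),label=((330,330),.062),hub=((445,381),.111),lockhole=((405,417),.085),pinhead=((496,374),.143),
 j1=((272,169),.060),j2=((278,205),.06),j3=((321,191),.06),j4=((347,220),.06),beaker=((369,166),.08),bot=((397,199),.098),tip=((325,162),.048))
C=dict(start=((335,274),.064),stop=((374,246),.064),label=((352,260),.062),hub=((311,329),.111),lockhole=((277,321),.085),pinhead=((311,346),.143),j1=((511,178),.06),j2=((471,193),.06),j3=((505,213),.06),j4=((481,240),.06),beaker=((546,228),.08),bot=((515,255),.098),tip=((547,212),.048),
 readback=((140,408),.03),readhead=((185,455),.036),matA=((166,388),.003),matB=((225,455),.003),matC=((172,494),.003),matD=((112,425),.003),pink=((238,392),.07),red=((269,438),.07))
for k in {**C}:
    c=plane('scene',np.array(C[k][0])*.64,C[k][1])
    s=plane('side',np.array(S[k][0])*.64,S[k][1]) if k in S else None
    print(k,c,s)
E
```

```text
start [ 0.4514 -0.0704  0.064 ] [ 0.4488 -0.072   0.064 ]
stop [0.445  0.0309 0.064 ] [0.4424 0.0261 0.064 ]
label [ 0.4435 -0.0229  0.062 ] [ 0.4457 -0.0239  0.062 ]
hub [ 0.5557 -0.2032  0.111 ] [ 0.5501 -0.2049  0.111 ]
lockhole [ 0.4859 -0.2213  0.085 ] [ 0.483  -0.2193  0.085 ]
pinhead [ 0.6036 -0.2377  0.143 ] [ 0.6056 -0.2394  0.143 ]
j1 [0.485  0.3915 0.06  ] [0.4805 0.3949 0.06  ]
j2 [0.4606 0.29   0.06  ] [0.4594 0.2887 0.06  ]
j3 [0.5503 0.2917 0.06  ] [0.5465 0.2927 0.06  ]
j4 [0.57   0.1953 0.06  ] [0.5623 0.1975 0.06  ]
beaker [0.6459 0.294  0.08  ] [0.6509 0.3007 0.08  ]
bot [0.6623 0.1749 0.098 ] [0.6519 0.1728 0.098 ]
tip [0.5992 0.3697 0.048 ] [0.5886 0.3872 0.048 ]
readback [ 0.441  -0.4589  0.03  ] None
readhead [ 0.5633 -0.4513  0.036 ] None
matA [ 0.4144 -0.4066  0.003 ] None
matB [ 0.584  -0.4038  0.003 ] None
matC [ 0.584  -0.4938  0.003 ] None
matD [ 0.4183 -0.5032  0.003 ] None
pink [ 0.5478 -0.3421  0.07  ] None
red [ 0.6438 -0.3543  0.07  ] None
```

```bash
cat >> h.py <<'E'
def jars(views=('side','scene')):
    """dark caps near the jar area -> xy at cap mid height"""
    out={}
    for n in views:
        im=env.read_camera(n); m=(im.max(2)<55).astype(np.uint8)
        k,_,st,ce=cv2.connectedComponentsWithStats(m)
        L=[]
        for i in range(1,k):
            if 25<st[i,4]<260:
                p=plane(n,ce[i],.053)
                if .36<p[0]<.72 and .1<p[1]<.5: L.append(np.round([p[0],p[1],st[i,4]],4))
        out[n]=L
    return out
def go(x,y,z,a,ref=None):
    """shift in tool axes and turn about tool z to reach world pose, tool down, tool x heading a deg"""
    T=tcp(); a=np.radians(a)
    Rt=np.array([[np.cos(a),np.sin(a),0],[np.sin(a),-np.cos(a),0],[0,0,-1.]])
    sh=T[:3,:3].T@(np.array([x,y,z])-T[:3,3]); rv=np.degrees(R.from_matrix(T[:3,:3].T@Rt).as_rotvec())
    print('at',T[:3,3].round(4),'shift',sh.round(4),'turn',rv.round(2))
E
python3 - <<'E'
from h import *
np.set_printoptions(precision=4,suppress=True)
print(jars())
for n,L in dict(side=[(332,272),(441,234),(496,297),(384,345)],scene=[(332,290),(400,241),(489,297),(428,354)]).items():
    P=np.array([plane(n,np.array(p)*.64,.094)for p in L]); print(P[:,:2],P.mean(0),np.linalg.norm(P-np.roll(P,1,0),axis=1))
go(.48,.39,.2,0)
E
```

```text
{'side': [array([  0.4787,   0.398 , 106.    ]), array([  0.5553,   0.3048, 183.    ]), array([  0.4574,   0.2935, 130.    ]), array([  0.5634,   0.2018, 131.    ])], 'scene': [array([ 0.4819,  0.3962, 81.    ]), array([ 0.4605,  0.2909, 90.    ]), array([ 0.5492,  0.2927, 99.    ]), array([  0.5664,   0.2003, 113.    ])]}
[[ 0.4839  0.0606]
 [ 0.6854  0.0645]
 [ 0.6998 -0.0951]
 [ 0.5027 -0.1049]] [ 0.5929 -0.0187  0.094 ] [0.1666 0.2015 0.1603 0.1974]
[[ 0.501  -0.1162]
 [ 0.4918  0.0534]
 [ 0.6946  0.0659]
 [ 0.7075 -0.0951]] [ 0.5987 -0.023   0.094 ] [0.2076 0.1699 0.2032 0.1615]
at [0.2524 0.5163 0.2418] shift [-0.0135  0.2599  0.0417] turn [ 0.03  0.06 63.94]
```

carry_out --moves '[1,0,0.03,0,0,0,10.7,1,0,0.03,0,0,0,10.7,1,0,0.03,0,0,0,10.7,1,0,0.03,0,0,0,10.7,1,0,0.02,0,0,0,10.7]' --squeeze 60

```text
clock: 0.82
tcp_pos: [0.3475, 0.4166, 0.24]
orientation: [0.001, 0.996, 0.086, -0.001]
wrist_force: [0.5, -0.1, 0.2]
finger_gap: 0.0855
```

```bash
python3 - <<'E'
from h import *
go(.481,.395,.2,0); print(jars())
E
```

```text
at [0.3475 0.4166 0.24  ] shift [0.1279 0.0441 0.0398] turn [0.14 0.14 9.86]
{'side': [array([  0.4788,   0.3979, 105.    ]), array([  0.555 ,   0.3049, 179.    ]), array([  0.4573,   0.2936, 131.    ]), array([  0.5635,   0.2019, 130.    ])], 'scene': [array([ 0.4822,  0.3957, 81.    ]), array([ 0.4591,  0.2922, 98.    ]), array([ 0.5493,  0.2932, 97.    ]), array([  0.5664,   0.2003, 113.    ])]}
```

carry_out --moves '[0.5,0.042,0.005,0.03,0,0,9.9,0.5,0.042,0.007,0.03,0,0,0,0.5,0.03,0.007,0.03,0,0,0,0.5,0.01,0,0,0,0,0,0.5,0,0,0,0,0,0]'

```text
clock: 1.55
tcp_pos: [0.4738, 0.4083, 0.1492]
orientation: [-0.001, 1.0, 0.006, -0.001]
wrist_force: [-0.0, -0.6, 0.8]
finger_gap: 0.0642
```

```bash
python3 - <<'E'
from h import *
go(.4805,.396,.15,0); T=tcp(); im=snap('wrist','w1.png')
print(proj('wrist',[[.4805,.396,.06],[.46,.291,.06],[.55,.293,.06]],T))
print(env.get_state()['finger_gap'])
E
```

```text
at [0.4738 0.4083 0.1492] shift [ 0.0066  0.0124 -0.0008] turn [-0.08  0.06  0.74]
[[266.81987235 216.00253381]
 [238.59305722 338.23308005]
 [350.43011717 337.54419725]]
0.0642421377717696
```

View pics/w1.png

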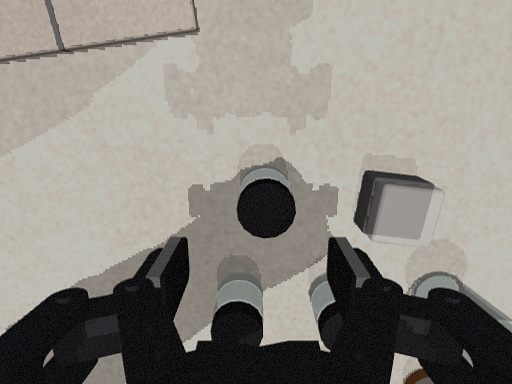

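Wrist view: jar cap circle at (266,207), clear of the fingers; the tip box is at right (400,208).

```bash
python3 - <<'E'
from h import *
print(plane('wrist',(266,207),.06), plane('wrist',(266,207),.055))
p=plane('wrist',(266,207),.06); go(p[0],p[1],.037,0)
E
```

```text
[0.47908772 0.40273835 0.06      ] [0.47923824 0.40104368 0.055     ]
at [0.4731 0.4082 0.1492] shift [0.006  0.0057 0.1122] turn [-0.06  0.09  0.76]
```

carry_out --moves '[0.5,0.006,0.007,0.02,0,0,0,0.5,0,0,0.04,0,0,0,0.5,0,0,0.04,0,0,0,0.5,0,0,0.01,0,0,0,-1,0,0,0,0,0,0]'

```text
clock: 2.22
tcp_pos: [0.4779, 0.4077, 0.0463]
orientation: [-0.004, 1.0, 0.012, 0.004]
wrist_force: [-0.1, 0.1, -0.2]
finger_gap: 0.0473
```

carry_out --moves '[-1,0,0,0,0,0,0,-1,0,0,0,0,0,0,-1,0,0,-0.03,0,0,0,-1,0,0,-0.06,0,0,0,-1,0,0,-0.06,0,0,0]'

```text
clock: 2.85
tcp_pos: [0.4748, 0.4058, 0.1996]
orientation: [-0.003, 1.0, 0.012, 0.002]
wrist_force: [1.1, 0.8, -1.0]
finger_gap: 0.0417
```

```bash
python3 - <<'E'
from h import *
go(.549,.016,.185,0);print(env.get_state()['finger_gap'])
E
```

```text
at [0.4748 0.4058 0.1996] shift [0.0645 0.3916 0.0123] turn [-0.38 -0.24  1.41]
0.04165365793647826
```

carry_out --moves '[-1,0.01,0.06,0,0,0,1.4,-1,0.01,0.06,0,0,0,0,-1,0.01,0.06,0,0,0,0,-1,0.01,0.06,0,0,0,0,-1,0.01,0.06,0,0,0,0]'

```text
clock: 3.48
tcp_pos: [0.5338, 0.1052, 0.2096]
orientation: [-0.008, 1.0, 0.005, 0.014]
wrist_force: [0.1, -0.4, -2.1]
finger_gap: 0.0417
```

carry_out --moves '[-1,0.01,0.05,0,0,0,0,-1,0.005,0.03,0,0,0,0,-1,0,0,0,0,0,0,-1,0,0,0,0,0,0,-1,0,0,0,0,0,0]'

```text
clock: 4.1
tcp_pos: [0.5509, 0.0191, 0.2124]
orientation: [-0.008, 1.0, 0.001, 0.017]
wrist_force: [1.1, 0.5, -1.1]
finger_gap: 0.0419
```

```bash
python3 - <<'E'
from h import *
go(.549,.016,.135,0);print(env.get_state()['finger_gap'])
T=tcp(); im=snap('side','w2.png',(150,100,400,330),3)
P=np.array([plane('side',(p),.07) for p in [(0,0)]])
im2=snap('wrist','w2b.png')
print(proj('wrist',[[.549,.016,.07],[.639,.022,.07],[.553,-.056,.07],[.643,-.05,.07],[.596,-.017,.07]],T))
E
```

```text
at [0.5509 0.0191 0.2124] shift [-0.0045  0.0043  0.0773] turn [-0.92 -1.93  0.14]
0.04189218734806838
[[249.94837453 186.95750665]
 [353.11082276 179.71854063]
 [254.52760704 262.27874371]
 [351.27357529 255.14170761]
 [302.35610557 222.22394815]]
```

View pics/w2b.png

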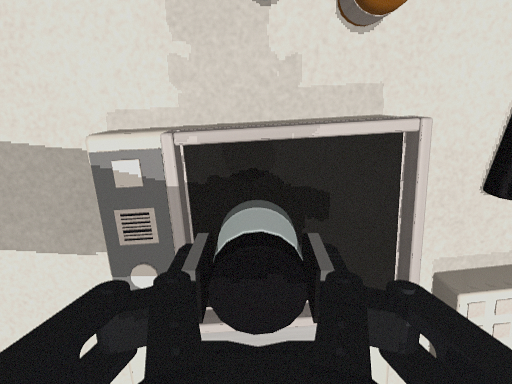

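Wrist view over the platform: dark floor's +y corners at about (184,147) and (403,133), rail bottom edge around row 320; the jar is held upright at the middle.

```bash
python3 - <<'E'
from h import *
for p in [(184,147),(403,133),(208,318)]: print(plane('wrist',p,.07)[:2],plane('wrist',p,.094)[:2])
for p in [(127,172),(137,226),(145,275)]: print(plane('wrist',p,.064)[:2])
print(plane('wrist',(165,136),.094)[:2],plane('wrist',(430,119),.094)[:2])
E
```

```text
[0.49400306 0.05090226] [0.49857566 0.05401332]
[0.67818587 0.06252025] [0.66664142 0.06461467]
[ 0.5079912 -0.1144611] [ 0.51133976 -0.09687979]
[0.44270948 0.02856437]
[ 0.44669576 -0.02128236]
[ 0.44964381 -0.07066734]
[0.48481046 0.06231205] [0.68629804 0.07518829]
```

carry_out --moves '[-1,-0.008,0.005,0,-0.9,-1.9,0,-1,0,0,0.03,0,0,0,-1,0,0,0.03,0,0,0,-1,0,0,0.01,0,0,0,-1,0,0,0,0,0,0]'

```text
clock: 4.82
tcp_pos: [0.5416, 0.016, 0.1413]
orientation: [0.001, 1.0, 0.004, -0.002]
wrist_force: [-0.7, -0.8, -0.6]
finger_gap: 0.0414
```

```bash
python3 - <<'E'
from h import *
go(.543,.014,.117,0);print(env.get_state()['wrist_force'])
E
```

```text
at [0.5416 0.016  0.1413] shift [0.0015 0.0019 0.0243] turn [0.16 0.26 0.44]
[-0.65156966 -0.77031113 -0.60975642]
```

carry_out --moves '[-1,0,0,0.01,0,0,0,-1,0,0,0.008,0,0,0,-1,0,0,0,0,0,0,-1,0,0,0.003,0,0,0,-1,0,0,0,0,0,0]'

```text
clock: 5.45
tcp_pos: [0.5433, 0.0157, 0.1216]
orientation: [0.002, 1.0, 0.004, -0.0]
wrist_force: [0.3, 0.4, -1.4]
finger_gap: 0.0413
```

carry_out --moves '[-1,0,0,0.003,0,0,0,-1,0,0,0,0,0,0,-1,0,0,0,0,0,0,-1,0,0,0,0,0,0,-1,0,0,0,0,0,0]'

```text
clock: 6.08
tcp_pos: [0.5436, 0.0156, 0.1188]
orientation: [0.002, 1.0, 0.004, 0.0]
wrist_force: [-0.1, 0.1, -1.9]
finger_gap: 0.0415
```

carry_out --moves '[-1,0,0,0.003,0,0,0,-1,0,0,0,0,0,0,-1,0,0,0,0,0,0,-1,0,0,0,0,0,0,-1,0,0,0,0,0,0]'

```text
clock: 6.7
tcp_pos: [0.5441, 0.015, 0.1172]
orientation: [0.003, 1.0, 0.004, 0.001]
wrist_force: [-1.8, -0.6, 0.3]
finger_gap: 0.0413
```

carry_out --moves '[-1,0,0,0.002,0,0,0,-1,0,0,0,0,0,0,-1,0,0,0,0,0,0,-1,0,0,0,0,0,0,-1,0,0,0,0,0,0]'

```text
clock: 7.32
tcp_pos: [0.5444, 0.0145, 0.1172]
orientation: [0.003, 1.0, 0.004, 0.002]
wrist_force: [-0.7, -0.5, 1.5]
finger_gap: 0.0417
```

carry_out --moves '[0.4,0,0,0,0,0,0,0.4,0,0,0,0,0,0,0.4,0,0,-0.02,0,0,0,0.4,0,0,-0.06,0,0,0,0.4,-0.01,-0.03,-0.03,0,0,0]'

```text
clock: 7.95
tcp_pos: [0.5324, 0.0446, 0.2258]
orientation: [0.003, 1.0, 0.002, -0.002]
wrist_force: [0.1, -0.3, -0.6]
finger_gap: 0.0596
```

carry_out --moves '[0.5,-0.015,-0.06,0,0,0,0,0.5,-0.015,-0.06,0,0,0,0,0.5,-0.015,-0.06,0,0,0,0,0.5,-0.015,-0.05,0,0,0,0,0.5,-0.01,-0.02,0,0,0,0]'

```text
clock: 8.57
tcp_pos: [0.4627, 0.3016, 0.2283]
orientation: [0.002, 1.0, 0.001, 0.003]
wrist_force: [0.6, -0.2, -0.1]
finger_gap: 0.0638
```

```bash
cat >> h.py <<'E'
def wcaps(f='w.png'):
    """cap tops in wrist view -> world xy at z=.06; also save"""
    T=tcp(); im=snap('wrist',f); m=(im.max(2)<40).astype(np.uint8)
    k,_,st,ce=cv2.connectedComponentsWithStats(m)
    return [(ce[i].round(0),st[i,2:5],plane('wrist',ce[i],.06,T)[:2].round(4)) for i in range(1,k) if 400<st[i,4]<12000]
E
python3 - <<'E'
from h import *
print(jars()); go(.459,.292,.15,0); print(wcaps('w3.png'))
E
```

```text
{'side': [array([  0.555 ,   0.3047, 179.    ]), array([  0.4571,   0.2927, 127.    ]), array([  0.5634,   0.2018, 131.    ])], 'scene': [array([ 0.4603,  0.291 , 91.    ]), array([ 0.5492,  0.2932, 97.    ]), array([  0.5657,   0.2013, 120.    ])]}
at [0.4624 0.3012 0.2282] shift [-0.0039  0.0089  0.0783] turn [ 0.2  -0.31  0.13]
[(array([344., 177.]), array([  47,   45, 1523], dtype=int32), array([0.5452, 0.2979])), (array([252., 179.]), array([  44,   45, 1510], dtype=int32), array([0.4583, 0.2957]))]
```

carry_out --moves '[0.5,-0.004,0.007,0.05,0,0,0,0.5,0,0,0.055,0,0,0,0.5,0,0,0.05,0,0,0,0.5,0,0,0.03,0,0,0,0.5,0,0,0.004,0,0,0]'

```text
clock: 9.35
tcp_pos: [0.4652, 0.2876, 0.0361]
orientation: [0.002, 1.0, -0.003, 0.006]
wrist_force: [-0.4, -0.3, 0.6]
finger_gap: 0.064
```

carry_out --moves '[-1,0,0,0,0,0,0,-1,0,0,0,0,0,0,-1,0,0,0,0,0,0,-1,0,0,0,0,0,0,-1,0,0,0,0,0,0]'

```text
clock: 9.98
tcp_pos: [0.4686, 0.2877, 0.0405]
orientation: [0.0, 1.0, -0.004, 0.009]
wrist_force: [-0.5, 0.2, -1.0]
finger_gap: 0.0423
```

carry_out --moves '[-1,0,0,-0.05,0,0,0,-1,0,0,-0.06,0,0,0,-1,0.02,0.03,-0.05,0,0,0,-1,0.035,0.055,0,0,0,0,-1,0.035,0.055,0,0,0,0]'

```text
clock: 10.6
tcp_pos: [0.5523, 0.1518, 0.2074]
orientation: [0.001, 1.0, 0.001, 0.009]
wrist_force: [0.8, 0.3, -1.6]
finger_gap: 0.0416
```

carry_out --moves '[-1,0.035,0.055,0,0,0,0,-1,0.025,0.045,0,0,0,0,-1,0.01,0.015,0,0,0,0,-1,0,0,0,0,0,0,-1,0,0,0,0,0,0]'

```text
clock: 11.22
tcp_pos: [0.6235, 0.0344, 0.209]
orientation: [0.001, 1.0, -0.0, 0.01]
wrist_force: [0.6, 0.2, -1.3]
finger_gap: 0.0423
```

```bash
python3 - <<'E'
from h import *
print(env.get_state()['finger_gap']); go(.633,.020,.11,0)
E
```

```text
0.04229858343728985
at [0.6235 0.0344 0.209 ] shift [0.0075 0.0143 0.0992] turn [ 0.07 -1.15 -0.05]
```

carry_out --moves '[-1,0.008,0.014,0,0,-1.1,0,-1,0,0,0.035,0,0,0,-1,0,0,0.035,0,0,0,-1,0,0,0.015,0,0,0,-1,0,0,0,0,0,0]'

```text
clock: 11.85
tcp_pos: [0.629, 0.0291, 0.1245]
orientation: [-0.0, 1.0, 0.005, 0.001]
wrist_force: [0.8, -0.0, -1.0]
finger_gap: 0.0418
```

carry_out --moves '[-1,0,0,0.006,0,0,0,-1,0,0,0,0,0,0,-1,0,0,0,0,0,0,-1,0,0,0.002,0,0,0,-1,0,0,0,0,0,0]'

```text
clock: 12.48
tcp_pos: [0.6313, 0.0296, 0.1205]
orientation: [0.0, 1.0, 0.006, 0.004]
wrist_force: [-0.3, -0.2, -1.8]
finger_gap: 0.0418
```

carry_out --moves '[-1,0,0.013,0.004,0,0,0,-1,0,0.002,0,0,0,0,-1,0,0,0.003,0,0,0,-1,0,0,0,0,0,0,-1,0,0,0.002,0,0,0]'

```text
clock: 13.1
tcp_pos: [0.6316, 0.0128, 0.1108]
orientation: [0.0, 1.0, 0.005, 0.004]
wrist_force: [-0.1, 0.1, -2.0]
finger_gap: 0.0421
```

carry_out --moves '[-1,0,0,0.002,0,0,0,-1,0,0,0,0,0,0,-1,0,0,0.002,0,0,0,-1,0,0,0,0,0,0,-1,0,0,0,0,0,0]'

```text
clock: 13.72
tcp_pos: [0.6318, 0.0134, 0.1072]
orientation: [0.0, 1.0, 0.006, 0.004]
wrist_force: [0.1, 0.3, -1.5]
finger_gap: 0.0419
```

carry_out --moves '[-1,0,0,0.002,0,0,0,-1,0,0,0,0,0,0,-1,0,0,0,0,0,0,-1,0,0,0,0,0,0,-1,0,0,0,0,0,0]'

```text
clock: 14.35
tcp_pos: [0.6321, 0.0136, 0.1071]
orientation: [0.0, 1.0, 0.006, 0.005]
wrist_force: [0.7, 0.3, 2.2]
finger_gap: 0.0419
```

carry_out --moves '[0.4,0,0,0,0,0,0,0.4,0,0,0,0,0,0,0.4,0,0,-0.02,0,0,0,0.4,0,0,-0.06,0,0,0,0.5,0,-0.02,-0.04,0,0,0]'

```text
clock: 14.98
tcp_pos: [0.6286, 0.0328, 0.2254]
orientation: [-0.0, 1.0, 0.005, 0.001]
wrist_force: [0.6, 0.7, 0.2]
finger_gap: 0.0641
```

carry_out --moves '[0.5,-0.018,-0.06,0,0,0,0,0.5,-0.018,-0.06,0,0,0,0,0.5,-0.018,-0.06,0,0,0,0,0.5,-0.018,-0.055,0,0,0,0,0.5,-0.01,-0.025,0,0,0,0]'

```text
clock: 15.6
tcp_pos: [0.5471, 0.2974, 0.2304]
orientation: [-0.001, 1.0, 0.002, 0.007]
wrist_force: [0.7, 0.2, -0.7]
finger_gap: 0.064
```

```bash
python3 - <<'E'
from h import *
print(jars()); go(.546,.296,.04,0); print(wcaps('w4.png'))
E
```

```text
{'side': [array([  0.5553,   0.3053, 186.    ]), array([  0.5635,   0.2022, 140.    ])], 'scene': [array([ 0.5489,  0.2933, 96.    ]), array([  0.5661,   0.2013, 127.    ])]}
at [0.5469 0.2975 0.2304] shift [-0.0036  0.0019  0.1904] turn [-0.12 -0.82  0.35]
[(array([491., 131.]), array([  49,  172, 6519], dtype=int32), array([0.7648, 0.3389])), (array([255., 175.]), array([  43,   45, 1450], dtype=int32), array([0.547 , 0.2971])), (array([271., 260.]), array([  40,   41, 1320], dtype=int32), array([0.5639, 0.207 ]))]
```

carry_out --moves '[0.5,-0.002,0.002,0.05,0,-0.8,0,0.5,0,0,0.055,0,0,0,0.5,0,0,0.05,0,0,0,0.5,0,0,0.02,0,0,0,0.5,0,0,0,0,0,0]'

```text
clock: 16.38
tcp_pos: [0.5515, 0.2886, 0.0521]
orientation: [-0.001, 1.0, -0.001, 0.003]
wrist_force: [1.1, -0.1, 0.3]
finger_gap: 0.0643
```

```bash
python3 - <<'E'
from h import *
go(.547,.2955,.04,0)
E
```

```text
at [0.5515 0.2886 0.0521] shift [-0.0046 -0.0068  0.0121] turn [-0.06 -0.33 -0.15]
```

carry_out --moves '[0.5,-0.005,-0.006,0.006,0,0,0,0.5,0,0,0.004,0,0,0,-1,0,0,0,0,0,0,-1,0,0,0,0,0,0,-1,0,0,0,0,0,0]'

```text
clock: 17.0
tcp_pos: [0.5496, 0.295, 0.0459]
orientation: [-0.002, 1.0, -0.002, 0.006]
wrist_force: [-0.7, 0.6, -1.3]
finger_gap: 0.0415
```

carry_out --moves '[-1,0,0,-0.01,0,0,0,-1,0,0,-0.06,0,0,0,-1,0,0,-0.06,0,0,0,-1,0,0.04,-0.04,0,0,0,-1,0,0.06,0,0,0,0]'

```text
clock: 17.62
tcp_pos: [0.5469, 0.1955, 0.2223]
orientation: [-0.001, 1.0, 0.001, 0.007]
wrist_force: [1.8, -0.6, -1.3]
finger_gap: 0.0419
```

carry_out --moves '[-1,0,0.06,0,0,0,0,-1,0,0.06,0,0,0,0,-1,0,0.06,0,0,0,0,-1,0,0.05,0,0,0,0,-1,0,0.02,0,0,0,0]'

```text
clock: 18.25
tcp_pos: [0.5478, -0.0641, 0.2274]
orientation: [-0.001, 1.0, 0.001, 0.011]
wrist_force: [-0.9, 0.4, -1.8]
finger_gap: 0.0411
```

```bash
python3 - <<'E'
from h import *
print(env.get_state()['finger_gap'],env.get_state()['wrist_force']); go(.547,-.056,.125,0)
E
```

```text
0.04114834505164036 [-0.91616876  0.3844041  -1.84312527]
at [ 0.5478 -0.0641  0.2274] shift [-0.003  -0.008   0.1024] turn [-0.06 -1.23  0.09]
```

carry_out --moves '[-1,-0.002,-0.008,0.02,0,-1.2,0,-1,0,0,0.04,0,0,0,-1,0,0,0.03,0,0,0,-1,0,0,0.005,0,0,0,-1,0,0,0,0,0,0]'

```text
clock: 18.88
tcp_pos: [0.5456, -0.0542, 0.1302]
orientation: [-0.001, 1.0, 0.0, -0.0]
wrist_force: [0.6, -0.9, -1.0]
finger_gap: 0.0416
```

```bash
python3 - <<'E'
from h import *
go(.547,-.056,.118,0)
E
```

```text
at [ 0.5456 -0.0542  0.1302] shift [0.0014 0.0019 0.0122] turn [-0.12  0.06  0.06]
```

carry_out --moves '[-1,0,0.002,0.008,0,0,0,-1,0,0,0,0,0,0,-1,0,0,0.003,0,0,0,-1,0,0,0.002,0,0,0,-1,0,0,0,0,0,0]'

```text
clock: 19.5
tcp_pos: [0.5478, -0.0562, 0.1196]
orientation: [-0.0, 1.0, 0.001, 0.002]
wrist_force: [0.0, 0.1, -0.8]
finger_gap: 0.0414
```

carry_out --moves '[-1,0,0,0.002,0,0,0,-1,0,0,0,0,0,0,-1,0,0,0,0,0,0,-1,0,0,0,0,0,0,-1,0,0,0,0,0,0]'

```text
clock: 20.12
tcp_pos: [0.5479, -0.0563, 0.1176]
orientation: [-0.0, 1.0, 0.001, 0.002]
wrist_force: [-0.5, -0.5, -1.6]
finger_gap: 0.0415
```

carry_out --moves '[-1,0,0,0.002,0,0,0,-1,0,0,0,0,0,0,-1,0,0,0.002,0,0,0,-1,0,0,0,0,0,0,-1,0,0,0,0,0,0]'

```text
clock: 20.75
tcp_pos: [0.5483, -0.0565, 0.1157]
orientation: [0.0, 1.0, 0.001, 0.003]
wrist_force: [0.4, 0.4, -0.7]
finger_gap: 0.0417
```

carry_out --moves '[0.4,0,0,0,0,0,0,0.4,0,0,0,0,0,0,0.4,0,0,-0.02,0,0,0,0.4,0,0,-0.06,0,0,0,0.5,0,-0.02,-0.04,0,0,0]'

```text
clock: 21.38
tcp_pos: [0.5455, -0.0367, 0.2344]
orientation: [-0.001, 1.0, -0.0, -0.001]
wrist_force: [0.8, 0.9, -0.7]
finger_gap: 0.0639
```

carry_out --moves '[0.5,0.004,-0.06,0,0,0,0,0.5,0.004,-0.06,0,0,0,0,0.5,0.004,-0.06,0,0,0,0,0.5,0.004,-0.045,0,0,0,0,0.5,0,-0.015,0,0,0,0]'

```text
clock: 22.0
tcp_pos: [0.5662, 0.2093, 0.2399]
orientation: [-0.001, 1.0, -0.002, 0.005]
wrist_force: [0.4, -0.2, -0.2]
finger_gap: 0.0639
```

```bash
python3 - <<'E'
from h import *
print(jars()); go(.565,.204,.055,0); print(wcaps('w5.png'))
E
```

```text
{'side': [array([ 0.5704,  0.3253, 73.    ]), array([  0.5635,   0.2019, 130.    ])], 'scene': [array([  0.5663,   0.2003, 112.    ])]}
at [0.5661 0.2081 0.2398] shift [-0.0028  0.0042  0.1848] turn [-0.04 -0.55 -0.27]
[(array([489.,  64.]), array([  54,  140, 6083], dtype=int32), array([0.7755, 0.306 ])), (array([254., 176.]), array([  43,   43, 1373], dtype=int32), array([0.5647, 0.2039]))]
```

carry_out --moves '[0.5,-0.003,0.002,0.05,0,-0.6,0,0.5,0,0,0.055,0,0,0,0.5,0,0,0.055,0,0,0,0.5,0,0,0.02,0,0,0,0.5,0,0,0,0,0,0]'

```text
clock: 22.78
tcp_pos: [0.5659, 0.1948, 0.057]
orientation: [0.001, 1.0, -0.009, 0.001]
wrist_force: [-0.4, 1.0, -0.2]
finger_gap: 0.0641
```

```bash
python3 - <<'E'
from h import *
go(.565,.203,.043,0)
E
```

```text
at [0.5659 0.1948 0.057 ] shift [-0.0011 -0.0082  0.014 ] turn [ 0.1  -0.16 -1.05]
```

Then lift, and carry to slot D (.637,-.052).

carry_out --moves '[0.5,-0.002,-0.008,0.008,0,0,-1,0.5,0,0,0.004,0,0,0,-1,0,0,0,0,0,0,-1,0,0,0,0,0,0,-1,0,0,0,0,0,0]'

```text
clock: 23.4
tcp_pos: [0.5672, 0.2023, 0.0489]
orientation: [0.0, 1.0, -0.001, 0.005]
wrist_force: [-0.9, 0.9, -1.1]
finger_gap: 0.0415
```

carry_out --moves '[-1,0,0,-0.01,0,0,0,-1,0,0,-0.06,0,0,0,-1,0,0,-0.06,0,0,0,-1,0.01,0.03,-0.04,0,0,0,-1,0.015,0.055,0,0,0,0]'

```text
clock: 24.02
tcp_pos: [0.5896, 0.1192, 0.2265]
orientation: [0.001, 1.0, 0.003, 0.005]
wrist_force: [0.6, -1.1, -2.2]
finger_gap: 0.0414
```

carry_out --moves '[-1,0.015,0.055,0,0,0,0,-1,0.015,0.055,0,0,0,0,-1,0.015,0.04,0,0,0,0,-1,0.005,0.01,0,0,0,0,-1,0,0,0,0,0,0]'

```text
clock: 24.65
tcp_pos: [0.6427, -0.0484, 0.2322]
orientation: [0.001, 1.0, 0.001, 0.008]
wrist_force: [0.0, -0.3, -0.7]
finger_gap: 0.0419
```

```bash
python3 - <<'E'
from h import *
print(env.get_state()['finger_gap'],env.get_state()['wrist_force']); go(.637,-.052,.125,0); snap('wrist','w6.png')
E
```

```text
0.04187045101848922 [ 0.00751533 -0.26508914 -0.72075545]
at [ 0.6427 -0.0484  0.2322] shift [-0.0074  0.0034  0.1071] turn [ 0.1  -0.91  0.14]
```

View pics/w6.png

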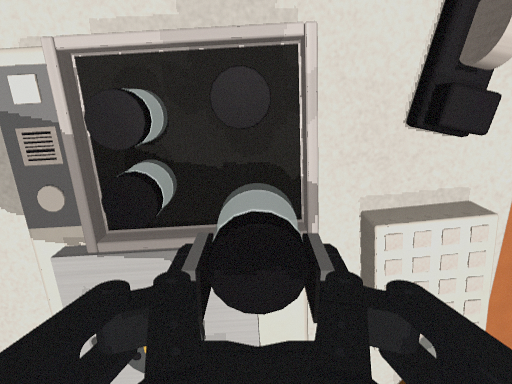

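Three jars standing in the tray, caps at (119,118), (134,197), (241,97); the fourth corner is free.

carry_out --moves '[-1,-0.006,0.002,0.02,0,-0.9,0,-1,0,0,0.04,0,0,0,-1,0,0,0.03,0,0,0,-1,0,0,0.008,0,0,0,-1,0,0,0,0,0,0]'

```text
clock: 25.32
tcp_pos: [0.6356, -0.0415, 0.1348]
orientation: [0.0, 1.0, 0.007, 0.001]
wrist_force: [0.6, -0.3, -1.3]
finger_gap: 0.0411
```

```bash
python3 - <<'E'
from h import *
go(.637,-.052,.119,0)
E
```

```text
at [ 0.6356 -0.0415  0.1348] shift [0.0012 0.0105 0.0158] turn [ 0.04 -0.1   0.78]
```

carry_out --moves '[-1,0,0.012,0.008,0,0,0,-1,0,0,0.005,0,0,0,-1,0,0,0,0,0,0,-1,0,0,0.002,0,0,0,-1,0,0,0,0,0,0]'

```text
clock: 25.95
tcp_pos: [0.638, -0.0546, 0.1227]
orientation: [0.001, 1.0, 0.007, 0.004]
wrist_force: [0.4, 0.7, -0.5]
finger_gap: 0.0413
```

carry_out --moves '[-1,0,0,0.002,0,0,0,-1,0,0,0,0,0,0,-1,0,0,0,0,0,0,-1,0,0,0,0,0,0,-1,0,0,0,0,0,0]'

```text
clock: 26.58
tcp_pos: [0.6381, -0.0544, 0.1208]
orientation: [0.001, 1.0, 0.007, 0.004]
wrist_force: [0.8, -0.8, -1.8]
finger_gap: 0.0412
```

carry_out --moves '[-1,0,0,0.002,0,0,0,-1,0,0,0,0,0,0,-1,0,0,0,0,0,0,-1,0,0,0,0,0,0,-1,0,0,0,0,0,0]'

```text
clock: 27.2
tcp_pos: [0.6381, -0.0544, 0.1186]
orientation: [0.001, 1.0, 0.007, 0.004]
wrist_force: [0.7, -0.3, -0.9]
finger_gap: 0.0409
```

carry_out --moves '[-1,0,0,0.002,0,0,0,-1,0,0,0,0,0,0,-1,0,0,0,0,0,0,-1,0,0,0,0,0,0,-1,0,0,0,0,0,0]'

```text
clock: 27.82
tcp_pos: [0.6385, -0.0545, 0.1182]
orientation: [0.001, 1.0, 0.007, 0.005]
wrist_force: [0.3, 0.4, 0.1]
finger_gap: 0.0414
```

carry_out --moves '[0.4,0,0,0,0,0,0,0.4,0,0,0,0,0,0,0.4,0,0,-0.02,0,0,0,0.4,0,0,-0.06,0,0,0,0,0,0,-0.06,0,0,0]'

```text
clock: 28.45
tcp_pos: [0.6342, -0.0536, 0.2551]
orientation: [-0.0, 1.0, 0.007, -0.001]
wrist_force: [0.6, -0.2, -0.3]
finger_gap: 0.0434
```

carry_out --moves '[0,-0.01,0.05,0,0,0,0,0,-0.01,0.05,0,0,0,0,0,-0.01,0.04,0,0,0,0,0,-0.01,0,0,0,0,0,0,0,0,0,0,0,0]'

```text
clock: 29.08
tcp_pos: [0.5991, -0.1979, 0.2634]
orientation: [0.002, 1.0, 0.008, 0.006]
wrist_force: [0.4, 0.9, 0.3]
finger_gap: 0.0427
```

```bash
python3 - <<'E'
from h import *
go(.6046,-.2385,.15,90); snap('wrist','w7.png'); snap('side','s7.png')
E
```

```text
at [ 0.5991 -0.1979  0.2634] shift [0.0035 0.0402 0.1136] turn [  0.72  -0.35 -89.04]
```

View pics/w7.png

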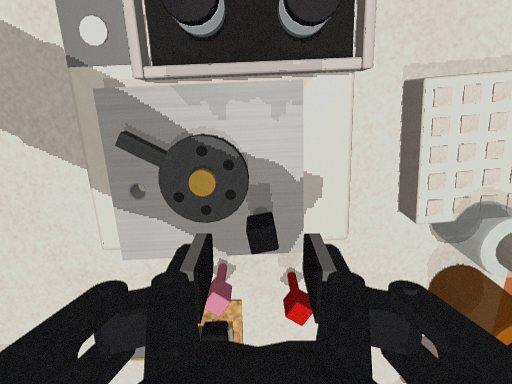

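Wrist view: wheel hub at (202,182), lug toward (122,140), lock hole (138,191), black pin head about (262,233) and start key (93,30). The pink and red decoys are off the deck.

```bash
python3 - <<'E'
from h import *
np.set_printoptions(precision=4,suppress=True)
im=cv2.imread('pics/raw_w7.png')
print('hub',plane('wrist',(202,182),.111),'hole',plane('wrist',(138.5,191),.085),'start',plane('wrist',(93,30),.064))
m=(im.max(2)<45).astype(np.uint8)[195:262,238:290]
m=cv2.morphologyEx(m,cv2.MORPH_OPEN,np.ones((3,3)))
k,l,st,ce=cv2.connectedComponentsWithStats(m); i=1+st[1:,4].argmax(); print(st[i],ce[i])
c=max(cv2.findContours((l==i).astype(np.uint8),cv2.RETR_EXTERNAL,cv2.CHAIN_APPROX_NONE)[0],key=len)
q=cv2.approxPolyDP(c,4,True)[:,0]+[238,195]; print(q.tolist())
for p in q: print(plane('wrist',p,.146)[:2],plane('wrist',p,.112)[:2])
o=cv2.resize(im[195:262,238:290],None,fx=8,fy=8,interpolation=cv2.INTER_CUBIC); cv2.imwrite('pics/pin7.png',np.clip(o.astype(int)*2,0,255))
E
```

```text
hub [ 0.552  -0.2022  0.111 ] hole [ 0.4854 -0.2192  0.085 ] start [ 0.449  -0.0722  0.064 ]
[   9   17   31   42 1052] [23.4411 37.8099]
[[271, 212], [247, 218], [252, 253], [277, 248]]
[ 0.6124 -0.2171] [ 0.6145 -0.2294]
[ 0.5931 -0.2226] [ 0.5926 -0.2356]
[ 0.5976 -0.2538] [ 0.5977 -0.2711]
[ 0.6184 -0.2489] [ 0.6213 -0.2656][ WARN:0@0.547] global loadsave.cpp:1063 imwrite_ Unsupported depth image for selected encoder is fallbacked to CV_8U.
```

View pics/pin7.png

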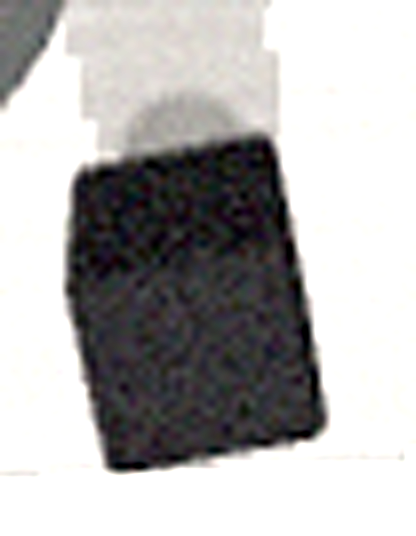

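carry_out --moves '[0,0,0,0,0.7,-0.3,-10.2,0,0,0,0,0,0,-10.2,0,0,0,0,0,0,-10.2,0,0,0,0,0,0,-10.2,0,0,0,0,0,0,-10.2]'

```text
clock: 29.8
tcp_pos: [0.6024, -0.1901, 0.263]
orientation: [-0.003, 0.89, 0.456, 0.005]
wrist_force: [1.1, -0.5, 0.3]
finger_gap: 0.0428
```

carry_out --moves '[0,0,0,0,0,0,-10.2,0,0,0,0,0,0,-10.2,0,0,0,0,0,0,-10.2,0,0,0,0,0,0,-10.2,0,0,0,0,0,0,-10.2]'

```text
clock: 30.42
tcp_pos: [0.6053, -0.1821, 0.2626]
orientation: [-0.001, 0.59, 0.807, 0.006]
wrist_force: [-0.3, 0.2, 0.3]
finger_gap: 0.0426
```

```bash
python3 - <<'E'
from h import *
np.set_printoptions(precision=4,suppress=True)
T0=np.eye(4)
a=0; 
# pin top centre from w7 pose
T7=np.eye(4); T7[:3,3]=[.5991,-.1979,.2634]
from scipy.spatial.transform import Rotation as R
T7[:3,:3]=R.from_quat([1.0,.008,.006,.002]).as_matrix()
p=plane('wrist',(262.9,239.8),.146,T7); print(p)
go(p[0],p[1],.2,102)
E
```

```text
[ 0.6053 -0.2417  0.146 ]
at [ 0.6053 -0.1821  0.2626] shift [-0.0573 -0.0186  0.062 ] turn [ 0.47 -0.47  5.64]
```

carry_out --moves '[0,0,0,0,0.4,-0.4,5.6,0,-0.04,-0.01,0.03,0,0,0,0,-0.015,-0.003,0.03,0,0,0,0,0,0,0,0,0,0,0,0,0,0,0,0,0]'

```text
clock: 31.05
tcp_pos: [0.6081, -0.2322, 0.203]
orientation: [0.001, 0.625, 0.781, 0.002]
wrist_force: [0.6, -0.9, 0.6]
finger_gap: 0.0429
```

```bash
python3 - <<'E'
from h import *
go(.605,-.2405,.155,102); snap('wrist','w8.png')
E
```

```text
at [ 0.6081 -0.2322  0.203 ] shift [-0.0074 -0.005   0.048 ] turn [ 0.23 -0.03  0.64]
```

View pics/w8.png

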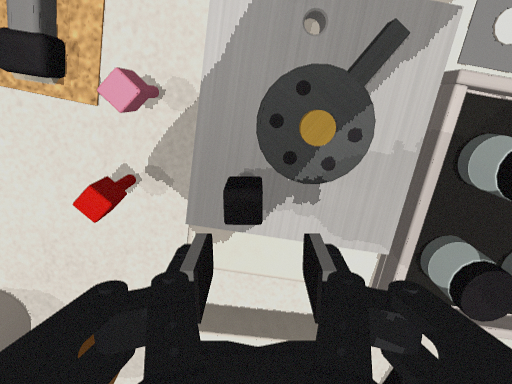

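Pin head at cols 224–263, rows 177–224, square to the tool; lock hole (315,22) and hub (318,128).

```bash
python3 - <<'E'
from h import *
np.set_printoptions(precision=4,suppress=True)
im=cv2.imread('pics/raw_w8.png').astype(int).max(2)
print(im[172:230:2,244]); print(im[212,216:270:2])
for p in [(224.5,215),(263,215),(244,224.5)]: print(plane('wrist',p,.146))
p=plane('wrist',(243.7,208.5),.146); print(p,'hub',plane('wrist',(318,128),.111),'hole',plane('wrist',(315,22),.085))
go(p[0],p[1],.148,102)
E
```

```text
[ 97  90  50  17  27  13   0  19  22  27  24  28  39  20  25  28  19  24
  23  20  22  28  26  24  19  29  41 142 138]
[135 139 136 140  34  27  31  23  28  21  31  27  22  29  22  20  24  21
  13  17  25  21  24  78 139 115 112]
[ 0.612  -0.2524  0.146 ]
[ 0.6068 -0.2294  0.146 ]
[ 0.6155 -0.2394  0.146 ]
[ 0.6053 -0.2418  0.146 ] hub [ 0.5505 -0.2037  0.111 ] hole [ 0.4828 -0.22    0.085 ]
at [ 0.608  -0.2321  0.2029] shift [-0.0089 -0.005   0.0549] turn [ 0.22 -0.03  0.65]
```

carry_out --moves '[0,-0.009,-0.005,0.02,0.2,0,0.6,0,0,0,0.03,0,0,0,0,0,0,0.015,0,0,0,0,0,0,0,0,0,0,0,0,0,0,0,0,0]' --squeeze 100

```text
clock: 31.72
tcp_pos: [0.6098, -0.2399, 0.1445]
orientation: [0.005, 0.627, 0.779, 0.002]
wrist_force: [0.4, -0.5, 0.4]
finger_gap: 0.0428
```

```bash
python3 - <<'E'
from h import *
go(.6045,-.241,.124,102)
E
```

```text
at [ 0.6098 -0.2399  0.1445] shift [ 0.0002 -0.0056  0.0205] turn [0.53 0.37 0.33]
```

carry_out --moves '[0,0,-0.007,0.01,0.5,0.4,0.3,0,0,0,0.008,0,0,0,0,0,0,0,0,0,0,-1,0,0,0,0,0,0,-1,0,0,0,0,0,0]'

```text
clock: 32.35
tcp_pos: [0.6036, -0.2422, 0.1274]
orientation: [0.001, 0.629, 0.777, 0.001]
wrist_force: [0.4, -1.2, 0.1]
finger_gap: 0.0228
```

carry_out --moves '[-1,0,0,0,0,0,0,-1,0,0,0,0,0,0,-1,0,0,0,0,0,0,-1,0,0,0,0,0,0,-1,0,0,0,0,0,0]'

```text
clock: 32.98
tcp_pos: [0.6036, -0.2422, 0.1275]
orientation: [0.001, 0.629, 0.777, 0.0]
wrist_force: [-0.1, -0.6, 0.1]
finger_gap: 0.0227
```

```bash
python3 - <<'E'
from h import *
go(.6045,-.241,.124,102); print(env.get_state()['wrist_force'],env.get_state()['ft_torque'],env.get_state()['finger_gap'])
E
```

```text
at [ 0.6036 -0.2422  0.1275] shift [0.001  0.0011 0.0035] turn [0.14 0.08 0.01]
[-0.134023   -0.58918406  0.14041911] [-0.0141052  -0.03046605 -0.02959402] 0.022669830808005647
```

carry_out --moves '[-1,0,0,-0.015,0,0,0,-1,0,0,-0.025,0,0,0,-1,0,0,-0.03,0,0,0,-1,0,0,0,0,0,0,-1,0,0,0,0,0,0]'

```text
clock: 33.6
tcp_pos: [0.6033, -0.242, 0.2019]
orientation: [0.002, 0.629, 0.777, 0.001]
wrist_force: [-0.3, -0.6, -1.3]
finger_gap: 0.0226
```

```bash
python3 - <<'E'
from h import *
go(.5055,-.151,.195,102); print(env.get_state()['finger_gap'])
E
```

```text
at [ 0.6033 -0.242   0.2019] shift [ 0.1094 -0.0768  0.0065] turn [0.17 0.09 0.01]
0.022628633310681052
```

carry_out --moves '[-1,0.04,-0.028,0,0,0,0,-1,0.04,-0.028,0,0,0,0,-1,0.025,-0.018,0,0,0,0,-1,0.004,-0.002,0,0,0,0,-1,0,0,0,0,0,0]'

```text
clock: 34.22
tcp_pos: [0.5023, -0.1486, 0.1962]
orientation: [-0.002, 0.63, 0.777, -0.0]
wrist_force: [1.2, -0.3, -0.7]
finger_gap: 0.0228
```

```bash
python3 - <<'E'
from h import *
np.set_printoptions(precision=4,suppress=True)
go(.5055,-.151,.157,102); print(env.get_state()['finger_gap'])
T=tcp(); print('tcp axis at foot',T[:3,3]+T[:3,2]*.0675)
snap('side','s9.png',(170,170,360,330),4.2)
print((proj('side',[T[:3,3]+T[:3,2]*.0675,[.4843,-.22,.085],[.5515,-.2035,.111]])-[170,170])*4.2)
E
```

```text
at [ 0.5023 -0.1486  0.1962] shift [-0.0031  0.0027  0.0392] turn [-0.12 -0.14 -0.03]
0.022821357891820195
tcp axis at foot [ 0.5021 -0.1485  0.1287]
[[350.8632 239.7426]
 [377.5086 406.9834]
 [483.2634 307.0724]]
```

View pics/s9.png

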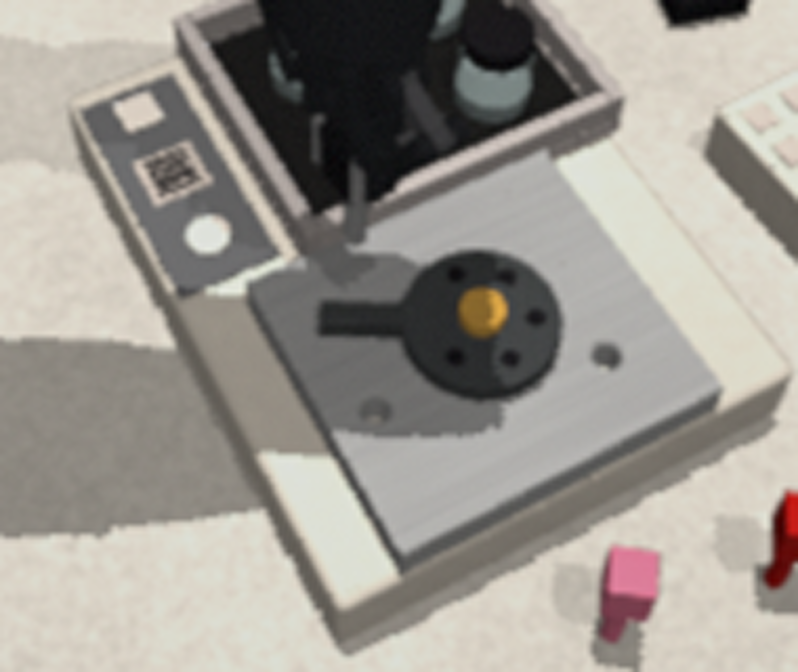

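```bash
python3 - <<'E'
from h import *
np.set_printoptions(precision=4,suppress=True)
for p in [(354,240),(357,240)]: print(plane('side',np.array(p)/4.2+170,.129))
print('hole',plane('side',np.array((375.5,409))/4.2+170,.085),'hub',plane('side',np.array((484,311))/4.2+170,.111),'park',plane('side',np.array((607,355))/4.2+170,.085))
T=tcp();f=T[:3,3]+T[:3,2]*.0675
im=snap('scene','c9.png')
u=proj('scene',f)[0]; print(u)
x,y=u.astype(int); c=im[y-40:y+40,x-50:x+50,::-1]; cv2.imwrite('pics/c9c.png',cv2.resize(c,None,fx=8,fy=7,interpolation=cv2.INTER_CUBIC)); print(x-50,y-40)
E
```

```text
[ 0.5034 -0.1495  0.129 ]
[ 0.5048 -0.1501  0.129 ]
hole [ 0.4829 -0.2206  0.085 ] hub [ 0.5508 -0.2057  0.111 ] park [ 0.6055 -0.2429  0.085 ]
[202.0971 182.9671]
152 142
```

View pics/c9c.png

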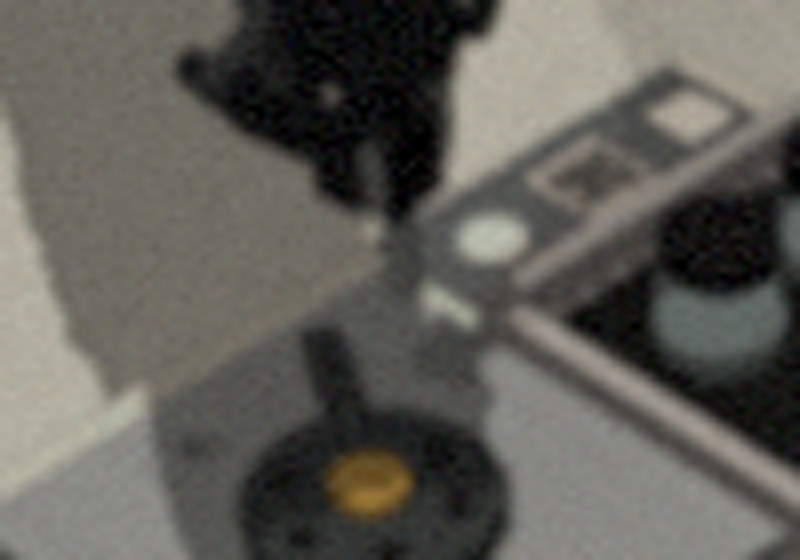

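Pin foot hovers clear of the deck at (354,240), lug at rest, and lock hole (375,409). Lowering it now.

carry_out --moves '[-1,0,0,0.02,0,0,0,-1,0,0,0.012,0,0,0,-1,0,0,0.003,0,0,0,-1,0,0,0,0,0,0,-1,0,0,0,0,0,0]'

```text
clock: 34.95
tcp_pos: [0.5058, -0.152, 0.1602]
orientation: [-0.001, 0.631, 0.776, 0.0]
wrist_force: [-0.2, 0.8, 0.0]
finger_gap: 0.0225
```

```bash
python3 - <<'E'
from h import *
go(.4917,-.1643,.1565,102); print(env.get_state()['wrist_force'])
E
```

```text
at [ 0.5058 -0.152   0.1602] shift [-0.0091 -0.0164  0.0037] turn [-0.03 -0.05 -0.18]
[-0.19508187  0.8400183   0.04730922]
```

carry_out --moves '[-1,0,0,0.003,0,0,0,-1,-0.005,-0.008,0,0,0,0,-1,-0.005,-0.008,0,0,0,0,-1,0,0,0,0,0,0,-1,0,0,0,0,0,0]'

```text
clock: 35.58
tcp_pos: [0.4919, -0.1657, 0.1582]
orientation: [0.0, 0.631, 0.776, 0.001]
wrist_force: [1.4, 1.8, -1.8]
finger_gap: 0.0223
```

```bash
python3 - <<'E'
from h import *
go(.4832,-.1806,.1565,102); print(env.get_state()['wrist_force'])
E
```

```text
at [ 0.4919 -0.1657  0.1582] shift [-0.0128 -0.0116  0.0016] turn [ 0.14 -0.06 -0.18]
[ 1.43294352  1.82327528 -1.82646191]
```

carry_out --moves '[-1,-0.007,-0.006,0.001,0,0,0,-1,-0.007,-0.006,0,0,0,0,-1,-0.008,-0.004,0,0,0,0,-1,-0.008,-0.004,0,0,0,0,-1,0,0,0,0,0,0]'

```text
clock: 36.2
tcp_pos: [0.4778, -0.2008, 0.1571]
orientation: [0.0, 0.63, 0.776, 0.002]
wrist_force: [0.8, 2.6, 0.7]
finger_gap: 0.0225
```

```bash
python3 - <<'E'
from h import *
go(.4807,-.2199,.157,102); print(env.get_state()['wrist_force'],env.get_state()['ft_torque'])
E
```

```text
at [ 0.4778 -0.2008  0.1571] shift [-0.0192 -0.0011  0.    ] turn [ 0.21 -0.16 -0.15]
[0.81838323 2.64534631 0.74338363] [ 0.67117673 -0.21943338  0.07433558]
```

carry_out --moves '[-1,-0.007,-0.001,0,0,0,0,-1,-0.006,0,0,0,0,0,-1,-0.004,0,0,0,0,0,-1,-0.001,0,0,0,0,0,-1,0,0,0,0,0,0]'

```text
clock: 36.83
tcp_pos: [0.4799, -0.2189, 0.1566]
orientation: [-0.001, 0.63, 0.776, 0.002]
wrist_force: [0.1, 2.4, 0.5]
finger_gap: 0.0225
```

```bash
python3 - <<'E'
from h import *
np.set_printoptions(precision=4,suppress=True)
go(.4807,-.2199,.157,102); print(env.get_state()['wrist_force'],env.get_state()['ft_torque'])
snap('side','s10.png',(200,210,310,290),7)
T=tcp(); print((proj('side',T[:3,3]+T[:3,2]*.0675)-[200,210])*7, (proj('side',[.4829,-.2206,.085])-[200,210])*7)
E
```

```text
at [ 0.4799 -0.2189  0.1566] shift [-0.0012  0.0006 -0.0004] turn [ 0.11 -0.3  -0.12]
[0.0732 2.4228 0.4655] [0.8231 0.0015 0.0254]
[[404.2625 393.385 ]] [[415.8661 401.6762]]
```

View pics/s10.png

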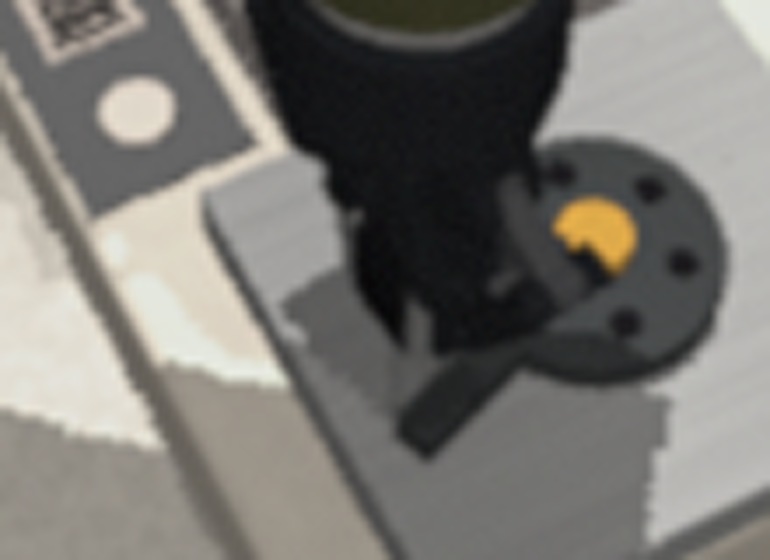

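Lug has swung past the hole and the shank stands about (400,385), near the predicted hole position. Next I try to lower it.

carry_out --moves '[-1,-0.001,0.001,0.003,0,0,0,-1,0,0,0.003,0,0,0,-1,0,0,0.002,0,0,0,-1,0,0,0,0,0,0,-1,0,0,0,0,0,0]'

```text
clock: 37.5
tcp_pos: [0.4802, -0.2191, 0.1477]
orientation: [-0.002, 0.63, 0.777, 0.002]
wrist_force: [-1.6, 3.3, 1.2]
finger_gap: 0.0225
```

```bash
python3 - <<'E'
from h import *
go(.4807,-.2199,.157,102); print(env.get_state()['wrist_force'],env.get_state()['ft_torque'],env.get_state()['finger_gap'])
E
```

```text
at [ 0.4802 -0.2191  0.1477] shift [-0.0008  0.0003 -0.0093] turn [-0.01 -0.33 -0.11]
[-1.60721522  3.27224982  1.15929533] [ 7.72082474e-01  2.17781044e-01 -6.97831773e-04] 0.02248475571381871
```

carry_out --moves '[-1,0,0,0.004,0,0,0,-1,0,0,0.004,0,0,0,-1,0,0,0.003,0,0,0,-1,0,0,0,0,0,0,-1,0,0,0,0,0,0]'

```text
clock: 38.12
tcp_pos: [0.4801, -0.2191, 0.1358]
orientation: [-0.002, 0.63, 0.777, 0.002]
wrist_force: [-1.0, 3.1, 1.5]
finger_gap: 0.0226
```

carry_out --moves '[-1,0,0,0.003,0,0,0,-1,0,0,0.003,0,0,0,-1,0,0,0.002,0,0,0,-1,0,0,0,0,0,0,-1,0,0,0,0,0,0]'

```text
clock: 38.75
tcp_pos: [0.4802, -0.2192, 0.1274]
orientation: [-0.002, 0.63, 0.777, 0.002]
wrist_force: [-1.6, 3.0, 2.2]
finger_gap: 0.0224
```

carry_out --moves '[-1,0,0,0.001,0,0,0,-0.2,0,0,0,0,0,0,-0.2,0,0,0,0,0,0,0,0,0,0,0,0,0,0,0,0,0,0,0,0]'

```text
clock: 39.38
tcp_pos: [0.4819, -0.2217, 0.128]
orientation: [0.001, 0.63, 0.776, 0.001]
wrist_force: [0.2, 0.1, -0.8]
finger_gap: 0.0425
```

carry_out --moves '[0,0,0,-0.015,0,0,0,0,0,0,-0.04,0,0,0,0,0,0,-0.06,0,0,0,0,-0.03,0,-0.03,0,0,0,0,-0.06,0,0,0,0,0]'

```text
clock: 40.0
tcp_pos: [0.5001, -0.3082, 0.2829]
orientation: [0.003, 0.628, 0.778, 0.001]
wrist_force: [0.4, -0.5, -0.1]
finger_gap: 0.0425
```

```bash
python3 - <<'E'
from h import *
go(.49,-.455,.2,90); snap('side','s11.png',(160,130,360,280),4)
E
```

```text
at [ 0.5001 -0.3082  0.2829] shift [-0.1411 -0.0411  0.0832] turn [ 0.25  0.16 12.15]
```

View pics/s11.png

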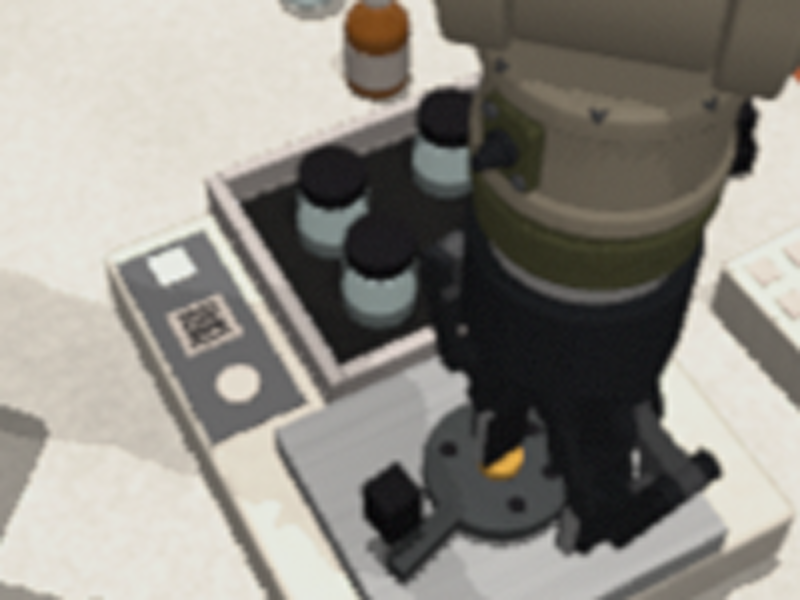

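Pin stands in the lock hole with the lug caught behind it at (425,540), and jars are upright. Now the reader.

carry_out --moves '[0,-0.045,-0.01,0,0,0,8.5,0,-0.055,-0.01,0.01,0,0,0,0,-0.04,-0.01,0.03,0,0,0,0.5,-0.005,-0.005,0.02,0,0,0,0.5,0,0,0,0,0,0]' --squeeze 60

```text
clock: 40.67
tcp_pos: [0.4809, -0.4712, 0.2236]
orientation: [0.006, 0.689, 0.725, -0.001]
wrist_force: [-0.2, 0.1, -0.0]
finger_gap: 0.0636
```

```bash
python3 - <<'E'
from h import *
go(.49,-.455,.2,93.6); snap('wrist','w12.png')
E
```

```text
at [ 0.4809 -0.4712  0.2236] shift [0.016  0.0098 0.0235] turn [ 0.4   0.6  -0.71]
```

View pics/w12.png

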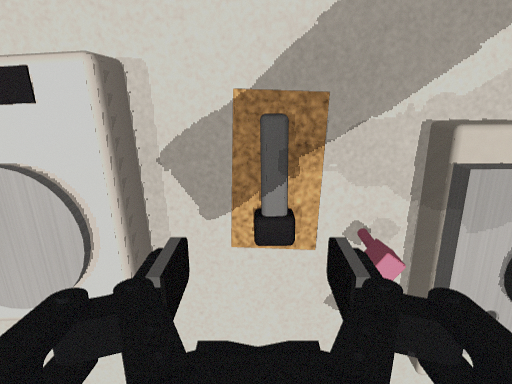

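Reader on cork mat: handle cols 261–288 from row 114, head rows 208–246; mat corners (233,88), (330,92), (316,249), (231,247).

```bash
python3 - <<'E'
from h import *
np.set_printoptions(precision=4,suppress=True)
for p,z in [((274.5,115),.033),((275,160),.033),((275,200),.033),((261.5,160),.033),((288.5,160),.033),((274.5,245),.037),((254.5,230),.037),((294,230),.037)]+[(q,.003) for q in [(233,88),(330,92),(316,249),(231,247)]]: print(p,plane('wrist',p,z))
E
```

```text
(274.5, 115) [ 0.4287 -0.4603  0.033 ]
(275, 160) [ 0.4726 -0.4569  0.033 ]
(275, 200) [ 0.5146 -0.4541  0.033 ]
(261.5, 160) [ 0.4733 -0.4704  0.033 ]
(288.5, 160) [ 0.4719 -0.4434  0.033 ]
(274.5, 245) [ 0.5638 -0.4515  0.037 ]
(254.5, 230) [ 0.5477 -0.4737  0.037 ]
(294, 230) [ 0.5453 -0.4321  0.037 ]
(233, 88) [ 0.4056 -0.5035  0.003 ]
(330, 92) [ 0.4044 -0.4035  0.003 ]
(316, 249) [ 0.5826 -0.3996  0.003 ]
(231, 247) [ 0.5857 -0.5004  0.003 ]
```

carry_out --moves '[0.5,0.015,0.02,0.03,0.4,0.6,-0.6,0.5,0,0,0.05,0,0,0,0.5,0,0,0.05,0,0,0,0.5,0,0,0.03,0,0,0,0.5,0,0,0,0,0,0]'

```text
clock: 41.35
tcp_pos: [0.5083, -0.4553, 0.0724]
orientation: [0.008, 0.683, 0.73, -0.001]
wrist_force: [0.1, -0.2, -0.3]
finger_gap: 0.0643
```

```bash
python3 - <<'E'
from h import *
go(.50,-.4555,.019,93.7); print(env.get_state()['finger_gap'])
E
```

```text
at [ 0.5083 -0.4553  0.0724] shift [ 0.0011 -0.0088  0.0533] turn [0.6  0.73 0.15]
0.06426339342393857
```

carry_out --moves '[0.5,0,-0.009,0.02,0.6,0.7,0,0.5,0,0,0.02,0,0,0,0.5,0,0,0.008,0,0,0,0.5,0,0,0,0,0,0,0.5,0,0,0,0,0,0]'

```text
clock: 41.98
tcp_pos: [0.5022, -0.4595, 0.0302]
orientation: [0.005, 0.683, 0.731, -0.001]
wrist_force: [-0.3, -0.1, 1.0]
finger_gap: 0.0641
```

```bash
python3 - <<'E'
from h import *
go(.50,-.4555,.019,93.7); print(env.get_state()['wrist_force'])
E
```

```text
at [ 0.5022 -0.4595  0.0302] shift [ 0.0043 -0.0019  0.0112] turn [0.3  0.49 0.21]
[-0.31968318 -0.09076928  0.97913023]
```

carry_out --moves '[0.5,0.004,-0.002,0.006,0.3,0.5,0.2,0.5,0,0,0.004,0,0,0,-1,0,0,0,0,0,0,-1,0,0,0,0,0,0,-1,0,0,0,0,0,0]'

```text
clock: 42.6
tcp_pos: [0.5004, -0.4562, 0.0212]
orientation: [0.001, 0.684, 0.73, 0.0]
wrist_force: [-0.4, -0.1, 1.3]
finger_gap: 0.0265
```

carry_out --moves '[-1,0,0,0,0,0,0,-1,0,0,0,0,0,0,-1,0,0,0,0,0,0,-1,0,0,0,0,0,0,-1,0,0,0,0,0,0]'

```text
clock: 43.22
tcp_pos: [0.5004, -0.4562, 0.0212]
orientation: [0.001, 0.684, 0.73, 0.0]
wrist_force: [0.0, 0.1, 0.2]
finger_gap: 0.0272
```

```bash
python3 - <<'E'
from h import *
go(.50,-.4555,.019,93.7); s=env.get_state();print(s['wrist_force'],s['finger_gap'])
E
```

```text
at [ 0.5004 -0.4562  0.0212] shift [ 0.0007 -0.0004  0.0022] turn [0.06 0.06 0.  ]
[0.03992496 0.0759757  0.23253589] 0.027162397059192926
```

carry_out --moves '[-1,0,0,-0.02,0,0,0,-1,0,0,-0.04,0,0,0,-1,0,0,-0.05,0,0,0,-1,0,0,-0.05,0,0,0,-1,0,0,-0.03,0,0,0]'

```text
clock: 43.85
tcp_pos: [0.4978, -0.4532, 0.2098]
orientation: [-0.006, 0.684, 0.73, 0.001]
wrist_force: [0.5, 0.1, -1.6]
finger_gap: 0.0272
```

carry_out --moves '[-1,0.04,-0.02,0,0,0,0,-1,0.045,-0.02,0,0,0,0,-1,0.045,-0.02,0,0,0,0,-1,0.045,-0.02,0,0,0,0,-1,0.045,-0.02,0,0,0,0]'

```text
clock: 44.48
tcp_pos: [0.383, -0.2387, 0.2125]
orientation: [-0.002, 0.685, 0.729, 0.001]
wrist_force: [0.8, 0.4, -1.2]
finger_gap: 0.0266
```

carry_out --moves '[-1,0.03,-0.015,0,0,0,-9,-1,0.01,-0.005,0,0,0,-9,-1,0,0,0,0,0,-9,-1,0,0,0,0,0,-9,-1,0,0,0,0,0,-9]'

```text
clock: 45.1
tcp_pos: [0.3544, -0.1944, 0.2123]
orientation: [-0.003, 0.341, 0.94, 0.002]
wrist_force: [-0.0, 0.2, -1.6]
finger_gap: 0.0271
```

```bash
python3 - <<'E'
from h import *
go(.376,-.143,.2,150); s=env.get_state();print(s['wrist_force'],s['finger_gap'],s['joint_pos'].round(2))
E
```

```text
at [ 0.3544 -0.1944  0.2123] shift [0.0162 0.0532 0.0125] turn [ 0.14 -0.39 -9.83]
[-0.01436518  0.17758353 -1.56308258] 0.027134957017634548 [-0.7   0.   -0.4   1.17  0.   -1.58]
```

carry_out --moves '[-1,0,0,0,0.1,-0.4,-9.8,-1,0.006,0.028,0.01,0,0,0,-1,0.006,0.025,0.02,0,0,0,-1,0,0,0.02,0,0,0,-1,0,0,0,0,0,0]'

```text
clock: 45.72
tcp_pos: [0.3699, -0.1404, 0.1609]
orientation: [0.0, 0.256, 0.967, 0.0]
wrist_force: [0.2, 0.6, -0.9]
finger_gap: 0.0268
```

```bash
cat >> h.py <<'E'
def beam(L=(.4453,-.0227,.062),dx=.004,dz=.0182):
    T=tcp(); x=T[:3,1]; z=-T[:3,2]; y=np.cross(z,x)
    o=T[:3,3]-dx*x-dz*z; w=o+.072*x+.018*z; b=(x-z)/np.sqrt(2); bx=np.cross(y,b)
    d=np.array(L)-w; print('yaw',np.degrees(np.arctan2(x[1],x[0])),'label in beam',[round(float(d@v),4) for v in (bx,y,b)])
E
python3 - <<'E'
from h import *
beam(); go(.376,-.143,.133,150)
E
```

```text
yaw 60.351265485335446 label in beam [0.0193, -0.0073, 0.1204]
at [ 0.3699 -0.1404  0.1609] shift [-0.0066  0.0008  0.0279] turn [0.04 0.03 0.35]
```

carry_out --moves '[-1,-0.007,0.001,0.015,0,0,0,-1,0,0,0.012,0,0,0,-1,0,0,0,0,0,0,-1,0,0,0,0,0,0,-1,0,0,0,0,0,0]'

```text
clock: 46.35
tcp_pos: [0.3771, -0.1441, 0.1359]
orientation: [0.002, 0.256, 0.967, -0.0]
wrist_force: [0.4, -0.7, -0.6]
finger_gap: 0.0268
```

```bash
python3 - <<'E'
from h import *
beam(); go(.376,-.143,.133,150); snap('side','s13.png',(130,110,330,260),4)
E
```

```text
yaw 60.280604120743526 label in beam [0.0018, 0.0013, 0.1025]
at [ 0.3771 -0.1441  0.1359] shift [0.0016 0.0004 0.0029] turn [0.03 0.2  0.28]
```

View pics/s13.png

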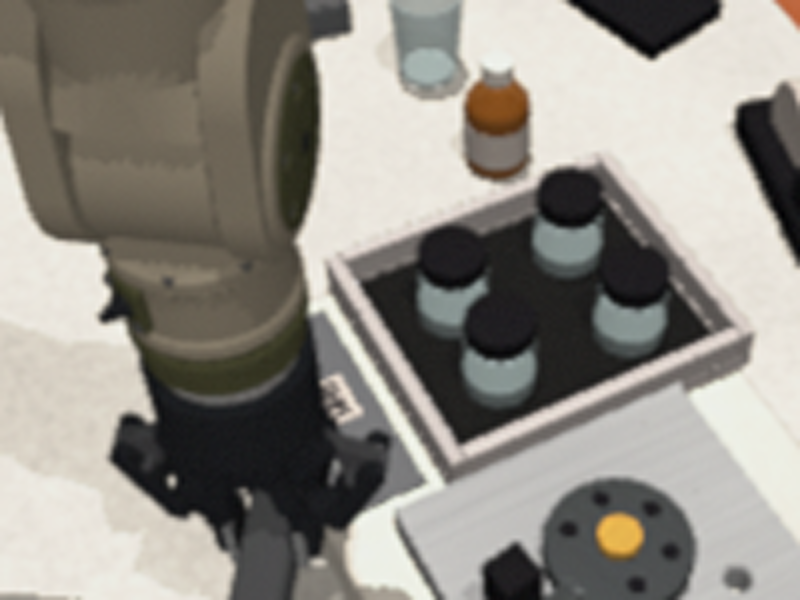

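All four jars upright in the tray and the reader is held in front of the panel. Holding it still.

carry_out --moves '[-1,0,0,0,0,0,0,-1,0,0,0,0,0,0,-1,0,0,0,0,0,0,-1,0,0,0,0,0,0,-1,0,0,0,0,0,0]'

```text
clock: 47.02
tcp_pos: [0.3775, -0.1443, 0.1365]
orientation: [0.002, 0.256, 0.967, -0.0]
wrist_force: [0.4, 0.2, -1.7]
finger_gap: 0.0268
```

carry_out --moves '[-1,0,0,0,0,0,0,-1,0,0,0,0,0,0,-1,0,0,0,0,0,0,-1,0,0,0,0,0,0,-1,0,0,0,0,0,0]'

```text
clock: 47.65
tcp_pos: [0.3774, -0.1443, 0.1364]
orientation: [0.002, 0.256, 0.967, -0.0]
wrist_force: [0.1, 0.7, -1.9]
finger_gap: 0.0266
```

carry_out --moves '[-1,0,0,0,0,0,0,-1,0,0,0,0,0,0,-1,0,0,0,0,0,0,-1,0,0,0,0,0,0,-1,0,0,0,0,0,0]'

```text
clock: 48.28
tcp_pos: [0.3775, -0.1443, 0.1364]
orientation: [0.002, 0.256, 0.967, -0.0]
wrist_force: [0.3, 0.5, -1.2]
finger_gap: 0.0267
```

```bash
python3 - <<'E'
from h import *
beam(); go(.376,-.143,.133,150)
im=snap('wrist','w14.png')
E
```

```text
yaw 60.287526516881385 label in beam [0.0022, 0.0017, 0.1028]
at [ 0.3775 -0.1443  0.1364] shift [0.0019 0.0004 0.0034] turn [0.03 0.26 0.29]
```

View pics/w14.png

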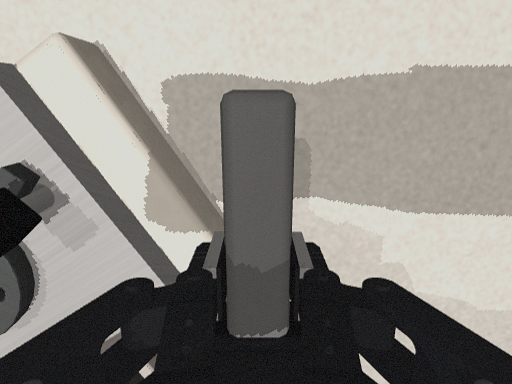

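The handle runs straight along the tool axis, its back end at (258,92). I check pitch against the projected back edge.

```bash
python3 - <<'E'
from h import *
T=tcp(); x=T[:3,1]; z=-T[:3,2]; o=T[:3,3]-.004*x-.0182*z
print(proj('wrist',[o-.067*x+.03*z,o-.067*x,o+.03*z]))
for dp in (-10,10):
    th=np.radians(dp); c=T[:3,3]
    P=np.array([-.071,.0118]); P=np.array([P[0]*np.cos(th)-P[1]*np.sin(th),P[0]*np.sin(th)+P[1]*np.cos(th)])
    print(dp,proj('wrist',[c+P[0]*x+P[1]*z]))
E
```

```text
[[258.36140167  95.59445087]
 [258.14826695  95.86471262]
 [258.14301613 266.88996551]]
-10 [[258.46767595 105.70411689]]
10 [[258.26383749  93.10831414]]
```

```bash
python3 - <<'E'
from h import *
T=tcp(); x=T[:3,1]; z=-T[:3,2]; y=T[:3,0]; c=T[:3,3]
for dp in (-8,-4,0,4,8):
    th=np.radians(dp); w=[]
    for X in (-.068,-.04,-.02):
        a=c+(X*np.cos(th)-.0118*np.sin(th))*x+(X*np.sin(th)+.0118*np.cos(th))*z
        p=proj('wrist',[a-.014*y,a+.014*y]); w.append((p[:,1].mean().round(0),(p[1,0]-p[0,0]).round(1)))
    print(dp,w)
g=cv2.imread('pics/raw_w14.png').astype(int).sum(2)
for r in (102,150,170,205,230,240): 
    row=g[r]; d=np.abs(np.diff(cv2.GaussianBlur(row.astype(np.float32)[None],(5,1),1)[0])); print(r,[i for i in range(205,312) if d[i]>12])
E
```

```text
-8 [(np.float64(112.0), np.float64(85.5)), (np.float64(190.0), np.float64(77.2)), (np.float64(238.0), np.float64(72.2))]
-4 [(np.float64(108.0), np.float64(82.3)), (np.float64(186.0), np.float64(75.8)), (np.float64(234.0), np.float64(71.7))]
0 [(np.float64(104.0), np.float64(79.3)), (np.float64(181.0), np.float64(74.3)), (np.float64(230.0), np.float64(71.1))]
4 [(np.float64(102.0), np.float64(76.4)), (np.float64(178.0), np.float64(72.8)), (np.float64(227.0), np.float64(70.5))]
8 [(np.float64(101.0), np.float64(73.6)), (np.float64(175.0), np.float64(71.3)), (np.float64(224.0), np.float64(69.8))]
102 [218, 219, 220, 221, 291, 293, 294, 295, 296]
150 [219, 220, 221, 222, 290, 291, 292, 293, 294, 295, 310, 311]
170 [220, 221, 222, 224, 290, 292, 293, 294, 309, 310, 311]
205 [211, 212, 213, 216, 217, 218, 219, 221, 222, 223, 224, 289, 290, 291, 292, 293, 294]
230 [205, 206, 207, 209, 222, 223, 224, 225, 288, 290, 291, 292, 293]
240 [208, 209, 210, 211, 212, 213, 221, 222, 224, 225, 226, 288, 289, 290, 292, 293, 302, 303, 304, 305]
```

carry_out --moves '[-1,0.001,-0.005,0.004,0,0,0,-1,0,0,0,0,0,0,-1,0,0,0,0,0,0,-1,0,0,0,0,0,0,-1,0,0,0,0,0,0]'

```text
clock: 48.95
tcp_pos: [0.3737, -0.1484, 0.132]
orientation: [0.002, 0.257, 0.967, -0.0]
wrist_force: [-0.4, 0.2, -1.5]
finger_gap: 0.0269
```

carry_out --moves '[-1,0,0,0,0,0,0,-1,0,0,0,0,0,0,-1,0,0,0,0,0,0,-1,0,0,0,0,0,0,-1,0,0,0,0,0,0]'

```text
clock: 49.58
tcp_pos: [0.3739, -0.1484, 0.1321]
orientation: [0.002, 0.256, 0.967, -0.0]
wrist_force: [0.1, -1.0, -2.1]
finger_gap: 0.0271
```

carry_out --moves '[-1,0,0,0,0,0,0,-1,0,0,0,0,0,0,-1,0,0,0,0,0,0,-1,0,0,0,0,0,0,-1,0,0,0,0,0,0]'

```text
clock: 50.2
tcp_pos: [0.3739, -0.1484, 0.1321]
orientation: [0.002, 0.256, 0.967, -0.0]
wrist_force: [0.0, 0.7, -0.8]
finger_gap: 0.027
```

carry_out --moves '[-1,0,-0.02,-0.04,0,0,9,-1,0,-0.02,-0.04,0,0,9,-1,0,0,0,0,0,9,-1,0,0,0,0,0,9,-1,0,0,0,0,0,9]'

```text
clock: 50.82
tcp_pos: [0.3502, -0.1823, 0.2147]
orientation: [0.002, 0.617, 0.787, 0.0]
wrist_force: [0.3, -0.7, -1.5]
finger_gap: 0.0268
```

```bash
python3 - <<'E'
from h import *
beam(); go(.4985,-.452,.2,93.7)
E
```

```text
yaw 13.84971669267029 label in beam [0.064, 0.1327, 0.1517]
at [ 0.3502 -0.1823  0.2147] shift [-0.2973  0.0794  0.0159] turn [ 0.21  0.16 10.15]
```

carry_out --moves '[-1,-0.055,0.015,0,0,0,0,-1,-0.055,0.015,0,0,0,0,-1,-0.055,0.015,0,0,0,0,-1,-0.055,0.015,0,0,0,0,-1,-0.05,0.013,0,0,0,0]'

```text
clock: 51.45
tcp_pos: [0.488, -0.4304, 0.2157]
orientation: [0.002, 0.616, 0.788, 0.001]
wrist_force: [0.2, -0.0, -1.5]
finger_gap: 0.0267
```

carry_out --moves '[-1,-0.02,0.005,0,0,0,10.1,-1,0,0,0.03,0,0,0,-1,0,0,0.04,0,0,0,-1,0,0,0.04,0,0,0,-1,0,0,0,0,0,0]'

```text
clock: 52.08
tcp_pos: [0.4997, -0.4544, 0.0991]
orientation: [0.002, 0.686, 0.727, 0.001]
wrist_force: [-1.4, 0.7, -1.2]
finger_gap: 0.027
```

```bash
python3 - <<'E'
from h import *
go(.4985,-.452,.03,93.7)
E
```

```text
at [ 0.4997 -0.4544  0.0991] shift [ 0.0025 -0.0013  0.0691] turn [ 0.21  0.05 -0.36]
```

carry_out --moves '[-1,0.002,0,0.03,0.2,0,0,-1,0,0,0.025,0,0,0,-1,0,0,0.01,0,0,0,-1,0,0,0.003,0,0,0,-1,0,0,0,0,0,0]'

```text
clock: 52.7
tcp_pos: [0.5036, -0.4567, 0.0384]
orientation: [0.006, 0.686, 0.727, -0.001]
wrist_force: [0.1, -0.3, -1.4]
finger_gap: 0.0267
```

carry_out --moves '[-1,0,0,0.002,0,0,0,-1,0,0,0,0,0,0,-1,0,0,0.002,0,0,0,-1,0,0,0,0,0,0,-1,0,0,0,0,0,0]'

```text
clock: 53.32
tcp_pos: [0.5047, -0.4579, 0.037]
orientation: [0.008, 0.686, 0.727, -0.001]
wrist_force: [-0.2, -0.7, -0.9]
finger_gap: 0.0274
```

carry_out --moves '[-1,0.005,-0.006,0.008,0.7,0.6,0,-1,0,0,0.003,0,0,0,-1,0,0,0.002,0,0,0,-1,0,0,0,0,0,0,-1,0,0,0,0,0,0]'

```text
clock: 53.95
tcp_pos: [0.4977, -0.4527, 0.0222]
orientation: [-0.001, 0.686, 0.727, -0.002]
wrist_force: [-0.2, 0.4, -1.3]
finger_gap: 0.0269
```

```bash
python3 - <<'E'
from h import *
go(.4985,-.452,.0215,93.7); print(env.get_state()['wrist_force'])
E
```

```text
at [ 0.4977 -0.4527  0.0222] shift [0.0006 0.0009 0.0007] turn [-0.26  0.04 -0.36]
[-0.23992062  0.3975066  -1.26474617]
```

Nearly down; 1 mm more, release, back off.

carry_out --moves '[-1,0,0,0.001,0,0,0,-1,0,0,0,0,0,0,0.4,0,0,0,0,0,0,0.4,0,0,0,0,0,0,0.4,0,0,0,0,0,0]'

```text
clock: 54.58
tcp_pos: [0.4984, -0.4535, 0.0225]
orientation: [0.0, 0.686, 0.727, -0.002]
wrist_force: [-0.6, 0.3, -0.4]
finger_gap: 0.0598
```

carry_out --moves '[0.4,0,0,-0.02,0,0,0,0.4,0,0,-0.05,0,0,0,0.4,0,0,-0.06,0,0,0,0.4,0,0,-0.06,0,0,0,-1,0,0,-0.02,0,0,0]'

```text
clock: 55.2
tcp_pos: [0.4979, -0.4517, 0.2359]
orientation: [-0.003, 0.686, 0.727, -0.002]
wrist_force: [0.3, 0.6, -0.7]
finger_gap: 0.0427
```

```bash
python3 - <<'E'
from h import *
go(.4495,-.0712,.2,90)
im=snap('wrist','w15.png'); h,b=im,None
c=snap('scene','c15.png',(50,120,350,345),2.6)
E
```

```text
at [ 0.4979 -0.4517  0.2359] shift [ 0.3826 -0.0259  0.0366] turn [-0.36 -0.08  3.34]
```

View pics/c15.png

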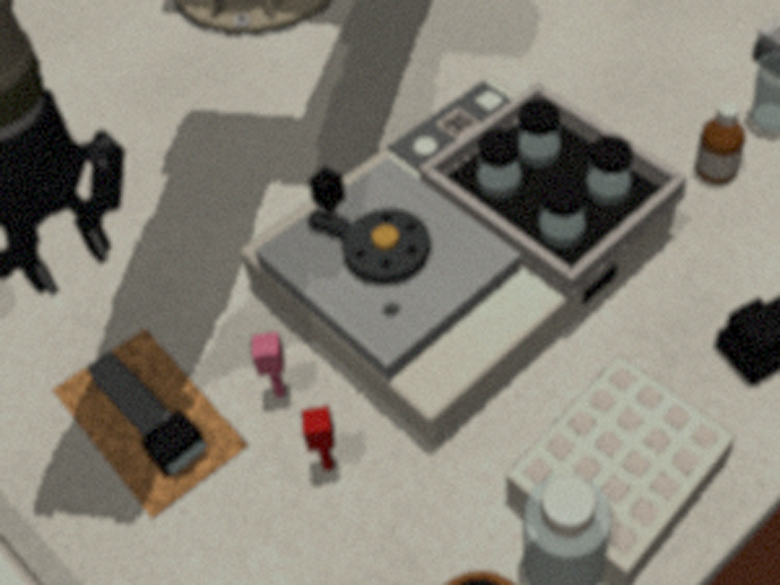

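Reader lies on its mat, pin and lug held, jars upright. Moving to the start key with jaws shut.

carry_out --moves '[-1,0.06,-0.004,0,0,0,3.3,-1,0.06,-0.004,0,0,0,0,-1,0.06,-0.004,0,0,0,0,-1,0.06,-0.004,0,0,0,0,-1,0.06,-0.004,0,0,0,0]'

```text
clock: 55.92
tcp_pos: [0.4716, -0.1466, 0.2243]
orientation: [-0.009, 0.71, 0.704, -0.002]
wrist_force: [-0.2, 0.0, 0.5]
finger_gap: -0.0004
```

carry_out --moves '[-1,0.045,-0.003,0.02,0,0,0,-1,0.02,0,0.04,0,0,0,-1,0,0,0.02,0,0,0,-1,0,0,0,0,0,0,-1,0,0,0,0,0,0]'

```text
clock: 56.55
tcp_pos: [0.4619, -0.0725, 0.1371]
orientation: [-0.013, 0.708, 0.706, -0.004]
wrist_force: [-0.9, 0.2, 0.2]
finger_gap: -0.0003
```

```bash
python3 - <<'E'
from h import *
go(.4495,-.0712,.082,90); s=env.get_state(); print(s['finger_gap'],s['wrist_force'])
E
```

```text
at [ 0.4619 -0.0725  0.1371] shift [ 0.0006 -0.0111  0.0554] turn [-1.4  -0.73 -0.12]
-0.0003322125469961637 [-0.94344131  0.22575548  0.19742644]
```

carry_out --moves '[-1,0.001,-0.011,0,-1.4,-0.7,0,-1,0,0,0.015,0,0,0,-1,0,0,0.015,0,0,0,-1,0,0,0.01,0,0,0,-1,0,0,0,0,0,0]'

```text
clock: 57.18
tcp_pos: [0.4539, -0.0748, 0.0999]
orientation: [0.003, 0.709, 0.705, 0.002]
wrist_force: [0.5, -0.2, -0.1]
finger_gap: 0.0001
```

```bash
python3 - <<'E'
from h import *
go(.4495,-.0712,.080,90); s=env.get_state(); print(s['finger_gap'],s['wrist_force'])
E
```

```text
at [ 0.4539 -0.0748  0.0999] shift [ 0.0036 -0.0045  0.0198] turn [ 0.41  0.13 -0.36]
8.262190154586955e-05 [ 0.52597182 -0.24768519 -0.08891867]
```

carry_out --moves '[-1,0.003,-0.004,0.01,0,0,0,-1,0,0,0.006,0,0,0,-1,0,0,0.002,0,0,0,-1,0,0,0,0,0,0,-1,0,0,0,0,0,0]'

```text
clock: 57.8
tcp_pos: [0.4507, -0.072, 0.0817]
orientation: [0.004, 0.709, 0.705, 0.002]
wrist_force: [-0.3, -0.3, -0.3]
finger_gap: -0.0003
```

carry_out --moves '[-1,0,0,0.002,0,0,0,-1,0,0,0,0,0,0,-1,0,0,0.002,0,0,0,-1,0,0,0,0,0,0,-1,0,0,0,0,0,0]'

```text
clock: 58.42
tcp_pos: [0.4511, -0.0722, 0.0778]
orientation: [0.005, 0.709, 0.705, 0.002]
wrist_force: [-0.7, -0.1, 0.7]
finger_gap: 0.0
```

carry_out --moves '[-1,0,0,0.002,0,0,0,-1,0,0,0,0,0,0,-1,0,0,0.001,0,0,0,-1,0,0,0.001,0,0,0,-1,0,0,0.001,0,0,0]'

```text
clock: 59.05
tcp_pos: [0.4513, -0.0722, 0.0736]
orientation: [0.005, 0.709, 0.705, 0.002]
wrist_force: [-3.1, 1.2, 12.5]
finger_gap: -0.0001
```

carry_out --moves '[-1,0,0,0.001,0,0,0,-1,0,0,0.001,0,0,0,-1,0,0,0.001,0,0,0,-1,0,0,0.001,0,0,0,-1,0,0,0.001,0,0,0]'

```text
clock: 59.68
tcp_pos: [0.4513, -0.0722, 0.0737]
orientation: [0.006, 0.709, 0.705, 0.003]
wrist_force: [-3.3, 1.1, 12.5]
finger_gap: 0.0005
```

12.5 N held for over 0.6 s. Retreating.

carry_out --moves '[-1,0,0,-0.02,0,0,0,-1,0,0,-0.05,0,0,0,-1,0,0,-0.06,0,0,0,-1,0,0,-0.04,0,0,0,-1,0,0,0,0,0,0]'

```text
clock: 60.3
tcp_pos: [0.4487, -0.0712, 0.2478]
orientation: [0.006, 0.709, 0.705, 0.002]
wrist_force: [0.0, -0.5, 0.1]
finger_gap: -0.0002
```

```bash
python3 - <<'E'
from h import *
s=env.get_state(); print(s['clock'],s['tcp_pos'],s['wrist_force'])
im=snap('scene','c16.png'); a=cv2.imread('pics/raw_c15.png')[:,:,::-1]
d=np.abs(im.astype(int)-a).max(2)
def reg(x,y): # diff in scene crop coords of c15
    u,v=int(50+x/2.6),int(120+y/2.6); return d[v-8:v+9,u-8:u+9].mean().round(1)
for n,p in dict(reader=(150,410),pin=(327,188),lug=(340,225),j1=(500,160),j2=(540,130),j3=(610,165),j4=(562,215),bare=(470,350)).items(): print(n,reg(*p))
m=(im.max(2)<55).astype(np.uint8); k,_,st,ce=cv2.connectedComponentsWithStats(m)
print([plane('scene',ce[i],.123)[:2].round(3) for i in range(1,k) if 60<st[i,4]<400 and 170<ce[i,0]<320 and 150<ce[i,1]<230])
E
```

```text
60.3 [ 0.44865321 -0.07119005  0.24784753] [ 0.03083803 -0.48514181  0.06632657]
reader 31.5
pin 17.5
lug 7.9
j1 7.4
j2 7.2
j3 7.9
j4 7.1
bare 4.3
[array([ 0.736, -0.107])]
```

```bash
python3 - <<'E'
from h import *
a=cv2.imread('pics/raw_c15.png')[:,:,::-1]; b=cv2.imread('pics/raw_c16.png')[:,:,::-1]
for n,(x,y,r) in dict(pin=(327,188,9),readerhead=(172,440,13),hub=(385,236,8)).items():
    u,v=int(50+x/2.6),int(120+y/2.6)
    for im in (a,b):
        c=im[v-r:v+r+1,u-r:u+r+1].astype(int)
        m=(c[:,:,0]-c[:,:,2]>60) if n=='hub' else c.max(2)<45
        yy,xx=np.nonzero(m); print(n,m.sum(),xx.mean().round(2),yy.mean().round(2))
E
```

```text
pin 146 9.63 9.54
pin 137 9.64 9.84
readerhead 293 12.03 12.83
readerhead 273 12.44 12.98
hub 67 7.66 8.48
hub 67 7.66 8.48
```

Nothing has shifted; the earlier differences were shadows. Handing in.

```bash
python3 -c "
from h import *
print(env.hand_in())"
```

```text
the job is handed in; nothing more can be done
None
```

I completed every step and handed the job in at about 60 s of robot time. `hand_in()` gives no verdict, so success rests on my own checks.

- **Jars:** all four jars present were set upright on the platform. They stood inside the rails in the last picture I viewed.
- **Pin and wheel:** I swept the lug round with the pin and lowered the pin into the lock hole. Its foot reached about 25 mm deep by the arm's reading. After release, the lug stayed caught behind the pin.
- **Reader:** I held the beam on the label at about 10 cm for about 2 s, then again a few millimetres lower and back. The first hold computed the label within 3 mm of the beam line; a possible 1–2° tilt of the reader adds a few millimetres, still inside the 15 mm limit. I then laid it back close to the middle of its mat.
- **Start key:** I pressed it at about 12.5 N for over half a second.
- **Bystanders:** I kept clear of the stop key, the other bench items and the look-alike pins, and saw none of them disturbed.

In the final check, wrist force was near zero with the arm clear. An image comparison flagged changes at the reader and the pin. Both had moved less than half a pixel, so I put the change down to the arm's shadow. I could not read the wheel angle or the scan directly; both were judged from pictures and geometry.

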